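# Wind a jack leg home with its loose crank

### The job

Wind the jack leg on the bench fully in. Take the loose crank out of the wooden tool block, stand its socket in the leg's drive collar and feel it gently down over the hidden hex until it is fully seated, then wind it clockwise (seen from above) until the foot plate comes home against the tube end and you feel the stop; do not force it at the hex or at the stop. Leave the crank standing seated on the drive, let go of it, and leave the other tools on the bench where they are.

Things in the scene. Friction and masses are not known exactly. Their poses are not given: they have to be found in the camera images.
- crank: Loose steel crank, 0.6 kg, upright in the block's hole. Origin: centre of its socket's mouth (lowest point), on its turning axis; z up, x along the arm. Above the origin: hex socket 28.2 mm across flats, 24 mm deep, 39 mm outside, neck to 34 mm; 24 mm shaft to 54 mm, with a dust flange 54 mm wide from 45 to 50 mm; arm, a bar 24 mm wide, from 54 to 66 mm, from 13 mm behind the axis to 87 mm ahead.
- crank_head (a point): Middle of the square spanner head on the crank's axis, above the arm: 24 mm x 24 mm, flats square to the crank's x and y, from 66 to 111 mm above the crank's origin; this point at 91 mm. A good grip for carrying, seating and twisting the crank.
- knob_mid (a point): Mid-height of the crank's black knob, 108 mm above the crank's origin, 75 mm from its axis along its x. The knob spins freely on a spindle parallel to the axis; 26 mm diameter, 65 mm tall (70 to 135 mm above the origin). Grip it to wind: it runs in a circle of 75 mm radius about the drive axis.
- leg: Grey side-wind jack leg lying on two timber bearers, strapped down, fixed. Origin on the bench under the drive axis, z up, x along the tube towards the foot. Square 60 mm tube out to x = 265 mm, 83 mm high; gear head 94 mm long, 74 mm wide, 88 mm high, carrying the upright drive collar.
- mouth (a point): Centre of the open top of the drive collar, on the vertical drive axis, 134 mm above the bench. Flared rim about 50 mm wide, bore below it 40.8 mm; a soft rubber lip inside offers no resistance. Fully seated, the crank's flange closes the rim and its origin lies 44 mm below this point.
- hex_shoulder (a point): On the drive axis, 28 mm below the mouth, hidden in the bore: shoulder of a male hex 27 mm across flats, with a 4 mm chamfered nose above it. The way its flats point is unknown: a socket over about 5 degrees out of line (it repeats every 60) stops on the chamfer, 26 to 28 mm below the mouth. Pressed with 4 to 10 N and turned, it drops 16 mm when in line. The hex resists turning with 0.2 N m.
- foot (a joint): Gap, m, between the 90 mm square foot plate and the end of the tube: 0 = home, at the end stop. The hex drives it 8 mm per turn: clockwise from above winds it in, anticlockwise out. Starts 6 to 12 mm out; self-locking. Winding takes about 3 N at the knob; at the stop it goes solid, and more than about 20 N on the knob strains it.
- block: Wooden tool block, fixed, 80 x 160 x 60 mm high. Origin on the bench under the crank's hole, 43 mm wide; the crank hangs in it by its flange, origin 15 mm above the bench, and is lifted 45 mm to clear it. The block spans y = -45 to 115 mm of its frame; two pins stand in it near y = 65 mm, up to 66 mm above the bench.
- grease_tin: Blue tin, 64 mm diameter, 75 mm tall, a bystander; origin under its centre.
- wrench: Open-ended spanner lying on the bench, a bystander.
- coupling: Brass hose coupling, 34 mm diameter, 52 mm tall, upright, a bystander; origin under its centre.
- core_bit: Steel core barrel, 68 mm diameter, 110 mm tall, upright, a bystander; origin under its centre.

How it is judged:
By the outcome, as a careful person would: the job done as asked, in the order asked, and still so for the second after the job is handed in, with the robot touching nothing.
It also fails if it takes over 72 s, if anything falls off the work surface, if the arm or the gripper's body presses on something with over 40 N, if the wrist force passes 120 N, or if a joint passes its speed limit or range.

### The arm

A 6-joint arm with a two-finger parallel gripper is mounted at the origin on the work surface. World frame = base frame: x ahead of the robot, y to its left, z up, the work surface at z = 0. Lengths are in m, angles in rad, forces in N, time in s.
With the tool pointing down it reaches from about 0.225 to 0.875 m from the base axis. Payload 3.4 kg.
Tool frame: the origin (TCP) lies at the very end of the fingers, on their centre line; the grasp point (between the pads) lies 19 mm behind it; x points along the fingers, y is the direction in which the jaws open and shut, and the axes are right-handed (so a half turn about x gives the same grasp; the last joint's range is limited). The gripper opens to 85 mm and grips with 20 to 120 N. Pads are 22 mm wide; open, the fingers measure 114 mm over their backs; the gripper's body (76 mm by 85 mm) begins 54 mm behind the grasp point. The pads swing forward as they close: fully open they stand 13 mm farther back than shut.
Start: joints at [-1.354, 0.276, 1.505, -0, 1.361, -0.121], TCP at [0.191, -0.543, 0.231] pointing down, gripper open.
Joint ranges: [-2.89, 2.89], [-0.75, 2.08], [0.22, 2.7], [-1.18, 4.32], [0.11, 2.71], [-2.7, 2.7]. Speed limits (rad/s): [2.57, 2.57, 3.14, 3.14, 3.14, 3.14].

### API

Orientations are given as a unit quaternion [w, x, y, z].
In Python, from rig import manip gives the robot as it stands. The module is installed in compiled form; this text tells all that it offers.
- The arm moves only by the tool play_rows, never from a script. Its argument "plan" is a list that holds one entry, the list of rows, each a list of 5 numbers: the closure, from 0 (fully open) to 1 (shut), then the shift along the tool's x, y, z in m, then the turn about the tool's x in degrees. A call has 1 to 12 rows; each row is the pose to reach, as a shift and turn from the pose measured when the call began, along the tool's axes at that moment; what a row does not reach only later rows make up. A row lasts 1/10 s, in which the tool goes at most 50 mm and 8.59 degrees, less where a joint would pass 70% of its speed; a pose out of reach is approached as far as the arm can. A call with a gripper value outside its range is refused whole. The fingers move at their own pace and stop on an object; "grip_force" is the grip in N (left out, the last holds). Time passes only in rows, so rows that repeat a pose let the fingers close. It gives the time, the measured TCP pose, the force and the opening at its end, in the units of the state.
- manip.get_state(): the state, without advancing time (a new reading comes with each control period).
- manip.get_image(name): name is "scene" or "top"; returns (picture, depth): 400x640x3 uint8, red, green, blue; 400x640 float32, m along the optical axis (not along the pixel's ray), 0 where there is no reading.
- manip.camera_params(name): a dict with "intrinsics" (3x3 intrinsics, pixels), "R" (3x3) and "t" (3): a world point X has camera coordinates R X + t. Camera axes: x right, y down, z forward; pixel columns grow to the right and rows downward; lengths in m; the calibration is good to about 2 mm. A picture is of the moment at which its call begins. camera_params takes no time and is no camera call.
- manip.sign_off(): hands the job in, once; it reports no verdict.
The state is a dict: "clock": time; "qpos": joint angles; "qd": joint speeds; "effort": joint torques, N m; "position": TCP position; "ee_rot": TCP orientation; "contact_force": force on the tool from outside, world axes, zero at the start; "moment": the same for the moment, N m; "width": finger opening in m.
Only numpy, scipy, OpenCV 4.12 (cv2) and the standard library are available. Lean on these libraries where they do the work, as an engineer would, in place of code of your own. Each camera call takes 0.05 s, during which the arm holds its last target.

## Working session

There is one attempt and no reset: what is moved stays moved. The work goes in short steps, Python scripts to look and compute and a tool call to move; the robot and the scene stay as the last step left them, time stands still between calls to the robot, and variables do not carry over. Pictures are saved under pics/ and viewed, and the job is handed in when it is done.

Besides the shell and the picture viewer there is one more tool, called after ">>>" by a JSON object that holds its "name" and its "arguments", one argument or row to a line. play_rows: Moves the arm, as the interface text tells. Its arguments: {"type":"object","properties":{"plan":{"type":"array","items":{"type":"array","items":{"type":"array","items":{"type":"number"}}}},"grip_force":{"type":"number"}},"required":["plan"]}

```bash
mkdir -p pics; ls
python3 - <<'E'
from rig import manip
import cv2,numpy as np
print(manip.get_state())
for n in("scene","top"):
    p,d=manip.get_image(n); cv2.imwrite(f"pics/{n}0.png",p[...,::-1]); np.save(f"pics/{n}0_d.npy",d)
    c=manip.camera_params(n); print(n,c); np.savez(f"pics/{n}_c.npz",**c)
E
```

```text
pics
{'clock': 0.0, 'qpos': array([-1.35400753e+00,  2.76587037e-01,  1.50613792e+00,  3.96065913e-05,
        1.36067403e+00, -1.21027569e-01]), 'qd': array([ 0.00118692,  0.00127087, -0.00123055, -0.00049301, -0.00137688,
        0.00073453]), 'effort': array([-5.30035704e-04, -4.16777265e+01, -2.45806378e+01, -3.13323044e-04,
        1.09284170e-02,  8.09048316e-06]), 'position': array([ 0.19045145, -0.54199134,  0.23044233]), 'ee_rot': array([-0.11822751, -0.69702719, -0.11950463,  0.69706097]), 'contact_force': array([ 1.59623595, -0.23556569, -0.60746688]), 'moment': array([ 0.0238593 ,  0.03478906, -0.00239518]), 'width': 0.08521514017143553}
scene {'intrinsics': array([[385.34445399,   0.        , 319.74011975],
       [  0.        , 385.34445399, 194.99767764],
       [  0.        ,   0.        ,   1.        ]]), 'R': array([[ 0.56455263,  0.82518374, -0.01876493],
       [ 0.54037748, -0.38669518, -0.74730116],
       [-0.62391707,  0.41175069, -0.66422049]]), 't': array([-0.43825955, -0.15410133,  1.17088971])}
top {'intrinsics': array([[391.7419401 ,   0.        , 317.96794574],
       [  0.        , 391.7419401 , 192.73661733],
       [  0.        ,   0.        ,   1.        ]]), 'R': array([[-0.01647346, -0.99906009, -0.04009437],
       [-0.98439835,  0.0232313 , -0.17441388],
       [ 0.17518139,  0.03659563, -0.9838558 ]]), 't': array([0.19407561, 0.57144191, 0.81735918])}
```

View pics/scene0.png

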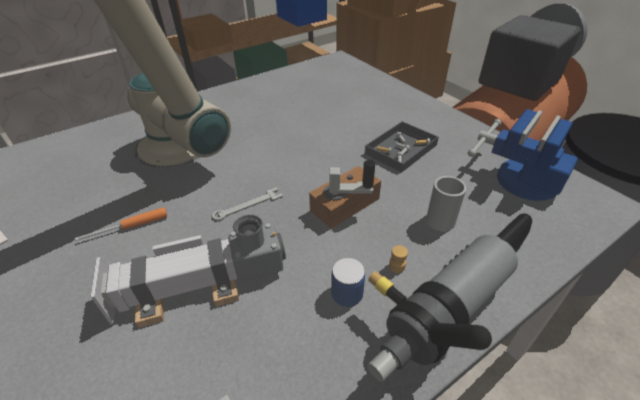

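View pics/top0.png

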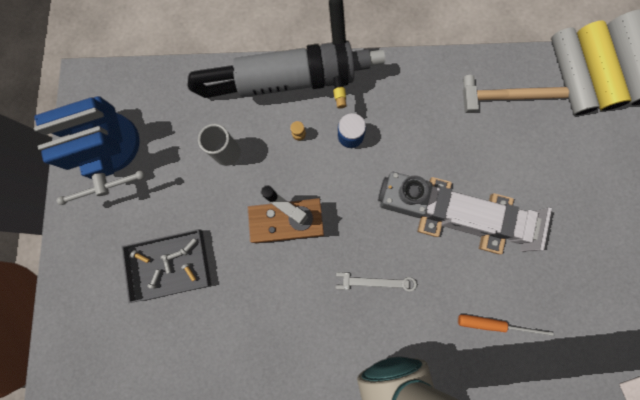

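The scene view shows the leg with its collar at about (248,232) and the block at (345,190), with crank head at (335,180) and knob at (369,173). In the top view the collar is at about (414,188), the head at about (302,215), the knob at (268,193) and the tin at (351,130). I'll enlarge these.

Run:
```python
import cv2,numpy as np
def crop(n,x,y,w,h,k,o):
    p=cv2.imread(f"pics/{n}0.png")[y:y+h,x:x+w]; return cv2.imwrite(o,cv2.resize(p,None,fx=k,fy=k,interpolation=cv2.INTER_CUBIC))
crop("top",240,170,100,75,8,"pics/t_crank.png")
crop("top",370,160,100,75,8,"pics/t_leg.png")
crop("scene",300,150,100,75,8,"pics/s_crank.png")
crop("scene",205,200,100,75,8,"pics/s_leg.png")
```

```text
(no output)
```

View pics/t_crank.png

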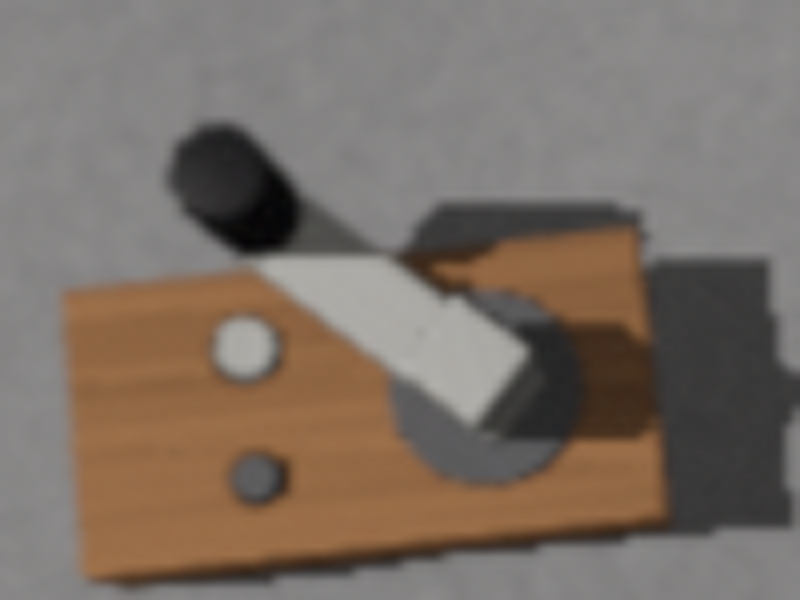

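View pics/t_leg.png

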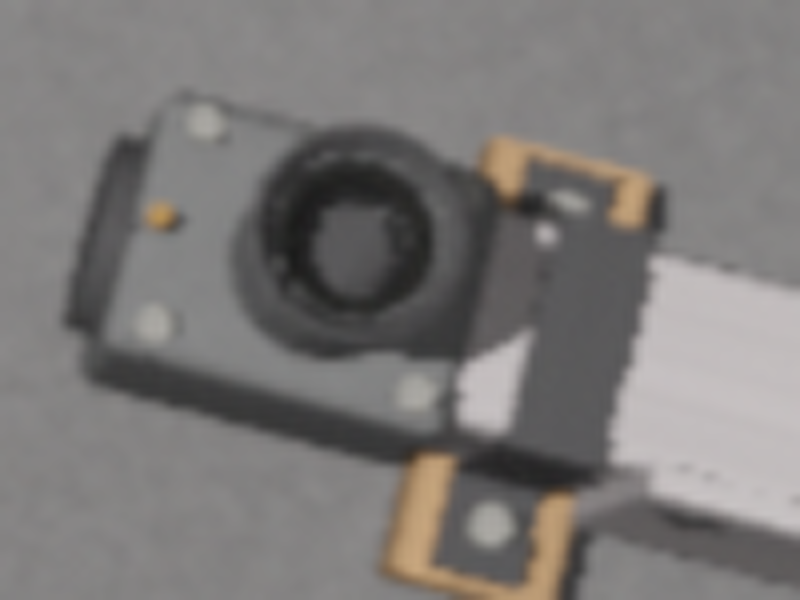

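View pics/s_crank.png

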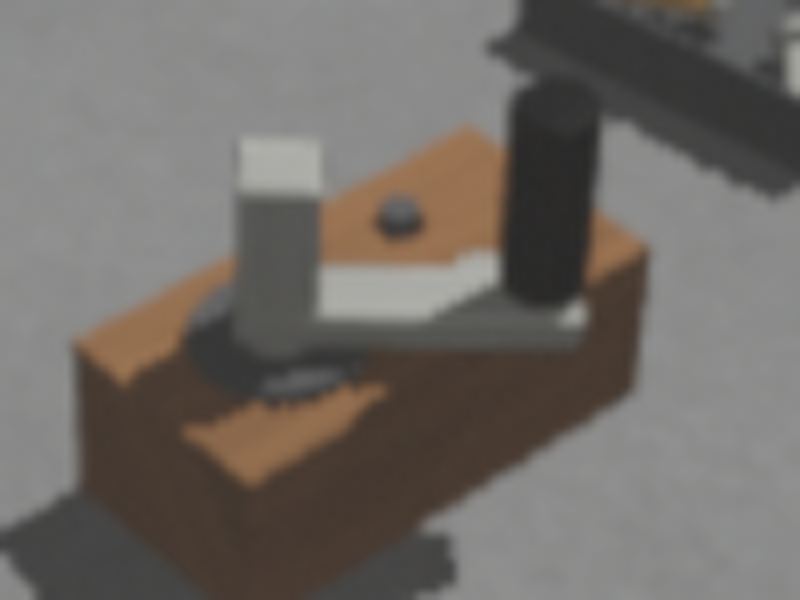

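View pics/s_leg.png

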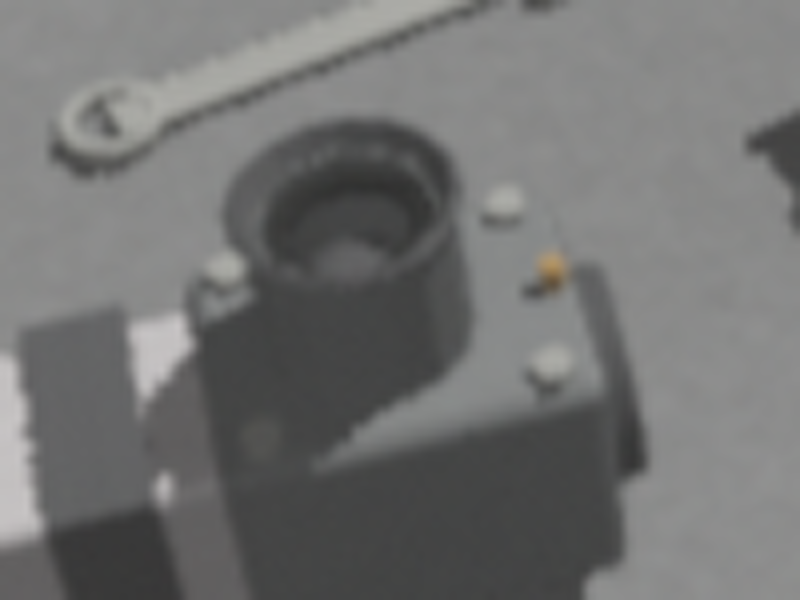

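```bash
cat > h.py <<'E'
import numpy as np
C={n:dict(np.load(f"pics/{n}_c.npz")) for n in("scene","top")}
def ray(n,u,v):
    c=C[n];K=c["intrinsics"]; d=c["R"].T@np.linalg.solve(K,[u,v,1]); return -c["R"].T@c["t"],d
def tri(a,b):
    (o1,d1),(o2,d2)=ray("top",*a),ray("scene",*b)
    s=np.linalg.lstsq(np.c_[d1,-d2],o2-o1,rcond=None)[0]
    p,q=o1+s[0]*d1,o2+s[1]*d2; return (p+q)/2,np.linalg.norm(p-q)
def atz(n,u,v,z):
    o,d=ray(n,u,v); return o+d*(z-o[2])/d[2]
def proj(n,X):
    c=C[n];p=c["intrinsics"]@(c["R"]@X+c["t"]); return p[:2]/p[2]
def cloud(n,d):
    c=C[n];v,u=np.mgrid[:d.shape[0],:d.shape[1]]
    P=np.linalg.inv(c["intrinsics"])@np.stack([u.ravel()*1.,v.ravel(),np.ones(u.size)])*d.ravel()
    X=(c["R"].T@(P-c["t"][:,None])).T; X[d.ravel()==0]=np.nan; return X.reshape(*d.shape,3)
E
python3 - <<'E'
from h import *
print("head",tri((298.1,214.6),(334.6,170.2)))
print("knob",tri((266.7,191.2),(368.9,162.4)))
print("collar",tri((370+44,160+27.5),(247.4,225.2)))
for n in C:
    X=cloud(n,np.load(f"pics/{n}0_d.npy"))
    def reg(name,c,r,z0,z1):
        m=(np.hypot(X[...,0]-c[0],X[...,1]-c[1])<r)&(X[...,2]>z0)&(X[...,2]<z1)
        P=X[m]; print(n,name,len(P),P.mean(0),P.min(0),P.max(0)) if len(P) else print(n,name,0)
    reg("head",(tri((298.1,214.6),(334.6,170.2))[0]),.03,.118,.14)
    reg("knob",(tri((266.7,191.2),(368.9,162.4))[0]),.03,.14,.17)
    c=tri((370+44,160+27.5),(247.4,225.2))[0]
    reg("collar",c,.045,.128,.15)
    reg("block",tri((298.1,214.6),(334.6,170.2))[0],.2,.056,.0625)
E
```

```text
head (array([0.51793925, 0.22021298, 0.12797804]), np.float64(0.0011136275007514874))
knob (array([0.56286795, 0.2798473 , 0.15082965]), np.float64(0.002259122783359968))
collar (array([ 0.56604663, -0.01468187,  0.13514083]), np.float64(0.004281568215262545))
scene head 107 [0.51822482 0.21775357 0.12566991] [0.50112702 0.20304902 0.11821871] [0.53086304 0.23406907 0.12965901]
scene knob 111 [0.56384625 0.27715621 0.14816429] [0.54898626 0.26687961 0.14025758] [0.57445342 0.29144182 0.15232577]
scene collar 291 [ 0.55972793 -0.01490597  0.13331265] [ 0.53271873 -0.04311929  0.12801601] [0.59095629 0.01169937 0.13793707]
scene block 735 [0.51449574 0.24144718 0.06070373] [0.46332007 0.17170934 0.05617146] [0.55901037 0.33916868 0.06249107]
top head 144 [0.51884412 0.22237231 0.12490104] [0.50349159 0.20698159 0.11849385] [0.53419287 0.23763981 0.12874681]
top knob 133 [0.56411702 0.28137096 0.14842669] [0.55263578 0.26919477 0.14115085] [0.57661202 0.29321272 0.15210521]
top collar 277 [ 0.5662285  -0.01443372  0.13216799] [ 0.53758362 -0.04084373  0.12803201] [0.59318445 0.01462214 0.13779509]
top block 1944 [0.5130094  0.26139475 0.05918842] [0.47077376 0.02133258 0.05600101] [0.60124018 0.34031457 0.06247792]
```

```bash
cat >> h.py <<'E'
from scipy.spatial.transform import Rotation as Ro
def RT(s): 
    w,x,y,z=s["ee_rot"]; return Ro.from_quat([x,y,z,w]).as_matrix()
def rel(s,P): return RT(s).T@(np.asarray(P)-s["position"])
def rep(s):
    R=RT(s);print("t%.2f"%s["clock"],"pos",s["position"].round(4),"F",s["contact_force"].round(2),"M",s["moment"].round(3),"w%.4f"%s["width"],"q1 %.3f q6 %.3f"%(s["qpos"][0],s["qpos"][5]))
    print(" toolX",R[:,0].round(3),"toolY yaw %.2f"%np.degrees(np.arctan2(R[1,1],R[0,1])))
E
python3 - <<'E'
from h import *; from rig import manip
s=manip.get_state(); rep(s); print(RT(s).round(3))
k=np.array([.564,.280]);h=np.array([.5183,.2200]);print(np.degrees(np.arctan2(*(k-h)[::-1])))
for z in(.25,.105): print(rel(s,[*h,z]).round(4))
E
```

```text
t0.10 pos [ 0.1904 -0.542   0.2305] F [-0.18  1.19  0.19] M [-0.008  0.01  -0.004] w0.0853 q1 -1.354 q6 -0.121
 toolX [-0.     0.002 -1.   ] toolY yaw -70.64
[[-0.     0.331 -0.943]
 [ 0.002 -0.943 -0.331]
 [-1.    -0.002 -0.   ]]
52.70468407121501
[-0.0183 -0.6103 -0.5619]
[ 0.1267 -0.6101 -0.5619]
```

>>> {"name": "play_rows", "arguments": {
  "plan": [
    [[0,-0.02,-0.05,-0.045,-8.5],[0,-0.02,-0.1,-0.09,-17],[0,-0.02,-0.13,-0.12,-25],[0,-0.02,-0.17,-0.155,-34],[0,-0.02,-0.2,-0.185,-42],[0,-0.02,-0.24,-0.22,-51],[0,-0.02,-0.27,-0.25,-59],[0,-0.02,-0.31,-0.28,-68],[0,-0.02,-0.34,-0.31,-76],[0,-0.02,-0.38,-0.35,-85],[0,-0.02,-0.41,-0.38,-93],[0,-0.02,-0.44,-0.41,-100]]
  ],
  "grip_force": 40
}}

```text
clock: 1.3
position: [0.4298, 0.0073, 0.2513]
ee_rot: [0.611, 0.356, 0.612, -0.355]
contact_force: [0.4, -1.2, -0.4]
width: 0.0853
```

Run:
```python
from h import *; from rig import manip
s=manip.get_state(); rep(s); print(rel(s,[.5183,.22,.25]).round(4))
```

```text
t1.30 pos [0.4298 0.0073 0.2513] F [ 0.42 -1.21 -0.38] M [-0.075 -0.048  0.004] w0.0853 q1 -0.146 q6 -0.664
 toolX [-0.     0.001 -1.   ] toolY yaw 29.68
[ 0.0015  0.1822 -0.141 ]
```

>>> {"name": "play_rows", "arguments": {
  "plan": [
    [[0,0,0.03,-0.025,-8.5],[0,0,0.06,-0.05,-17],[0,0,0.09,-0.07,-25.5],[0,0,0.12,-0.095,-34],[0,0,0.15,-0.115,-42.5],[0,0,0.182,-0.141,-51],[0,0,0.182,-0.141,-59.5],[0,0,0.182,-0.141,-68],[0,0,0.182,-0.141,-76.5],[0,0,0.182,-0.141,-85],[0,0,0.182,-0.141,-93.5],[0,0,0.182,-0.141,-102]]
  ]
}}

```text
clock: 2.5
position: [0.5179, 0.2199, 0.251]
ee_rot: [0.66, -0.253, 0.66, 0.254]
contact_force: [-1.1, -0.4, -0.0]
width: 0.0854
```

Run:
```python
from h import *; from rig import manip
s=manip.get_state(); rep(s); print(rel(s,[.5183,.22,.25]).round(4))
```

```text
t2.50 pos [0.5179 0.2199 0.251 ] F [-1.06 -0.41 -0.05] M [0.041 0.074 0.017] w0.0854 q1 0.277 q6 -2.028
 toolX [-0.001  0.001 -1.   ] toolY yaw 132.04
[ 0.001  -0.0002  0.0004]
```

>>> {"name": "play_rows", "arguments": {
  "plan": [
    [[0,0,0,0,-6],[0,0,0,0,-11],[0,0.03,0,0,-11],[0,0.06,0,0,-11],[0,0.09,0,0,-11],[0,0.09,0,0,-11]]
  ]
}}

```text
clock: 3.1
position: [0.5143, 0.219, 0.1567]
ee_rot: [0.629, -0.315, 0.636, 0.317]
contact_force: [-1.6, -0.6, -0.9]
width: 0.0856
```

Run:
```python
from h import *; from rig import manip; import cv2
s=manip.get_state(); rep(s); print(rel(s,[.5183,.22,.089]).round(4))
for n,x,y in(("top",240,170),("scene",300,130)):
    p,d=manip.get_image(n); cv2.imwrite(f"pics/{n}1.png",cv2.resize(p[y:y+75,x:x+100,::-1],None,fx=6,fy=6,interpolation=cv2.INTER_CUBIC))
```

```text
t3.10 pos [0.5143 0.219  0.1567] F [-1.61 -0.59 -0.94] M [-0.004 -0.014 -0.023] w0.0856 q1 0.277 q6 -2.220
 toolX [-0.011 -0.002 -1.   ] toolY yaw 143.04
[ 0.0676 -0.0031  0.0038]
```

View pics/top1.png

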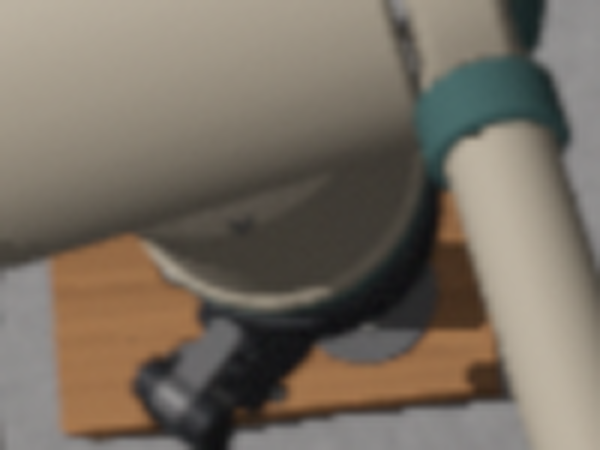

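View pics/scene1.png

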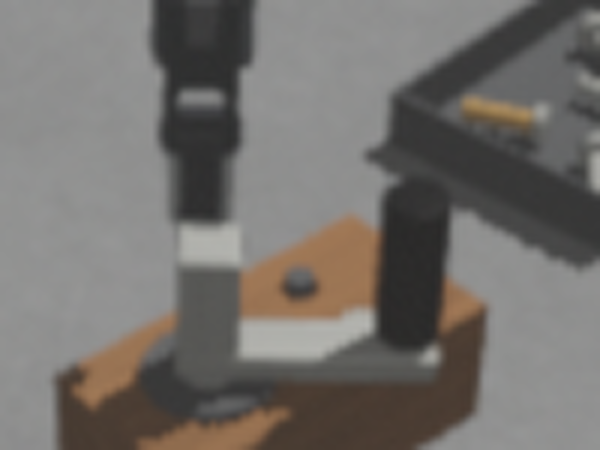

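The scene crop shows the jaws directly above the head, with the head top at crop (210,243). The knob is clear of the fingers. In the top view the wrist hides the head.

Run:
```python
from h import *; from rig import manip; import cv2
s=manip.get_state(); rep(s); print(rel(s,[.5183,.22,.089]).round(4))
```

```text
t3.20 pos [0.5176 0.2199 0.1609] F [ 0.76 -0.47  0.58] M [ 0.008 -0.015 -0.041] w0.0853 q1 0.277 q6 -2.220
 toolX [-0.002  0.001 -1.   ] toolY yaw 143.03
[ 0.0719 -0.0007  0.0005]
```

>>> {"name": "play_rows", "arguments": {
  "plan": [
    [[0,0.02,0,0,0],[0,0.04,0,0,0],[0,0.06,0,0,0],[0,0.072,0,0,0],[0,0.072,0,0,0],[0.5,0.072,0,0,0],[0.6,0.072,0,0,0],[0.65,0.072,0,0,0],[0.7,0.072,0,0,0],[0.7,0.072,0,0,0]]
  ]
}}

```text
clock: 4.2
position: [0.5172, 0.2202, 0.0893]
ee_rot: [0.632, -0.315, 0.633, 0.316]
contact_force: [-0.9, 0.5, 0.9]
width: 0.0257
```

Run:
```python
from h import *; from rig import manip; import cv2
s=manip.get_state(); rep(s)
p,d=manip.get_image("scene"); cv2.imwrite(f"pics/scene2.png",cv2.resize(p[130:205,300:400,::-1],None,fx=6,fy=6,interpolation=cv2.INTER_CUBIC))
s=manip.get_state(); rep(s)
```

```text
t4.20 pos [0.5172 0.2202 0.0893] F [-0.95  0.51  0.89] M [0.152 0.113 0.025] w0.0257 q1 0.278 q6 -2.220
 toolX [-0.003  0.001 -1.   ] toolY yaw 143.03
t4.25 pos [0.5172 0.2202 0.0892] F [-1.24  0.1   1.98] M [0.111 0.179 0.037] w0.0260 q1 0.278 q6 -2.220
 toolX [-0.003  0.001 -1.   ] toolY yaw 143.03
```

View pics/scene2.png

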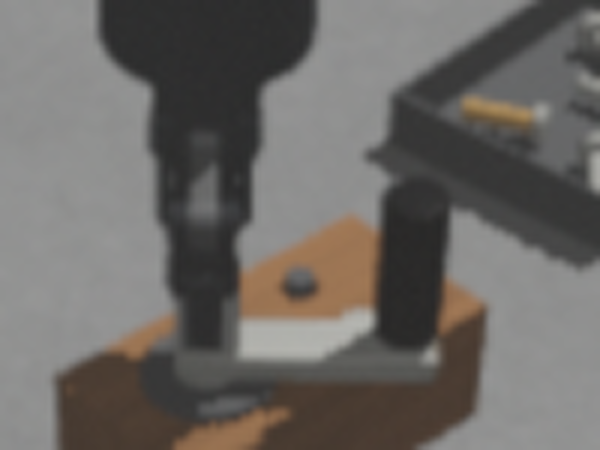

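The jaws straddle the head just above the arm, but the width of 25.7 mm is only the commanded value. I'll close them to contact.

>>> {"name": "play_rows", "arguments": {
  "plan": [
    [[0.75,0,0,0,0],[0.9,0,0,0,0],[1,0,0,0,0],[1,0,0,0,0],[1,0,0,0,0]]
  ],
  "grip_force": 60
}}

```text
clock: 4.75
position: [0.517, 0.2204, 0.0893]
ee_rot: [0.632, -0.315, 0.633, 0.317]
contact_force: [-2.5, 1.4, 2.2]
width: 0.0232
```

Run:
```python
from h import *; from rig import manip; import cv2
s=manip.get_state(); rep(s)
```

```text
t4.75 pos [0.517  0.2204 0.0893] F [-2.53  1.38  2.16] M [0.284 0.355 0.079] w0.0232 q1 0.278 q6 -2.220
 toolX [-0.003  0.001 -1.   ] toolY yaw 143.03
```

>>> {"name": "play_rows", "arguments": {
  "plan": [
    [[1,-0.01,0,0,0],[1,-0.025,0,0,0],[1,-0.04,0,0,0],[1,-0.06,0,0,0],[1,-0.09,0,0,0],[1,-0.12,0,0,0],[1,-0.15,0,0,0],[1,-0.16,0,0,0],[1,-0.16,0,0,0],[1,-0.16,0,0,0]]
  ]
}}

```text
clock: 5.75
position: [0.5165, 0.2197, 0.2475]
ee_rot: [0.631, -0.315, 0.635, 0.317]
contact_force: [0.3, 0.5, -6.6]
width: 0.0234
```

Run:
```python
from h import *; from rig import manip; import cv2
s=manip.get_state(); rep(s)
print(rel(s,[.5645,-.0145,.249]).round(4))
```

```text
t5.75 pos [0.5165 0.2197 0.2475] F [ 0.26  0.5  -6.58] M [-0.13   0.089  0.016] w0.0234 q1 0.277 q6 -2.220
 toolX [-0.006  0.    -1.   ] toolY yaw 143.02
[-0.0018 -0.1792 -0.1582]
```

>>> {"name": "play_rows", "arguments": {
  "plan": [
    [[1,-0.002,-0.02,-0.018,2],[1,-0.002,-0.045,-0.04,4],[1,-0.002,-0.07,-0.062,6],[1,-0.002,-0.095,-0.084,8],[1,-0.002,-0.12,-0.106,10],[1,-0.002,-0.145,-0.128,12],[1,-0.002,-0.165,-0.145,13],[1,-0.002,-0.179,-0.158,13],[1,-0.002,-0.179,-0.158,13],[1,-0.002,-0.179,-0.158,13],[1,-0.002,-0.179,-0.158,13]]
  ]
}}

```text
clock: 6.85
position: [0.5636, -0.0134, 0.2479]
ee_rot: [0.662, -0.241, 0.667, 0.244]
contact_force: [0.8, 0.3, -6.1]
width: 0.0232
```

Run:
```python
from h import *; from rig import manip; import cv2
s=manip.get_state(); rep(s)
for n,x,y in(("top",365,140),("scene",200,150)):
    p,d=manip.get_image(n); np.save(f"pics/{n}3_d.npy",d); cv2.imwrite(f"pics/{n}3.png",cv2.resize(p[y:y+100,x:x+100,::-1],None,fx=6,fy=6,interpolation=cv2.INTER_CUBIC))
s=manip.get_state(); rep(s)
```

```text
t6.85 pos [ 0.5636 -0.0134  0.2479] F [ 0.81  0.31 -6.07] M [-0.039  0.035 -0.032] w0.0232 q1 -0.147 q6 -2.417
 toolX [-0.009  0.001 -1.   ] toolY yaw 130.05
t6.95 pos [ 0.564  -0.0133  0.2486] F [-0.29  0.63 -5.38] M [-0.087  0.026 -0.02 ] w0.0231 q1 -0.147 q6 -2.417
 toolX [-0.007  0.001 -1.   ] toolY yaw 130.08
```

View pics/top3.png

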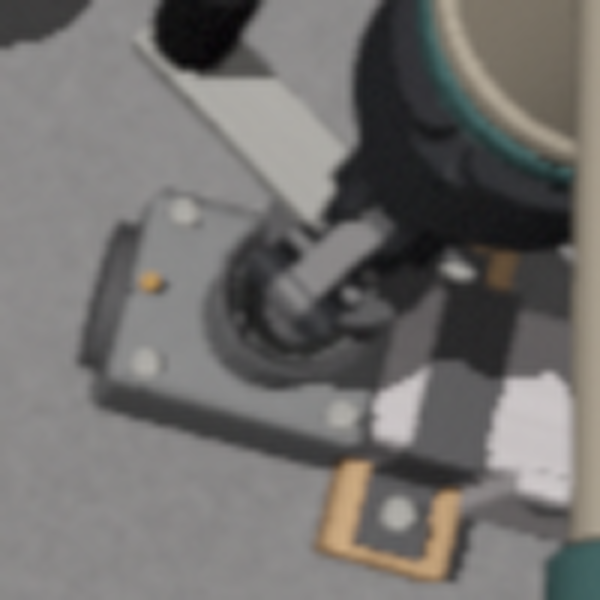

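View pics/scene3.png

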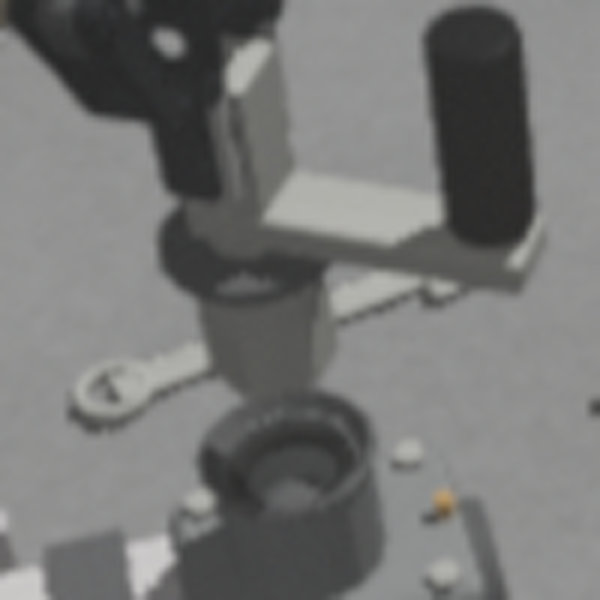

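The scene crop shows the socket hanging above the collar. The knob top is at crop (473,35), and the rim ellipse spans about x 202–383 with its centre near (289,455). I'll overlay a model on both crops to compare the two axes.

```bash
cat > ov.py <<'E'
from h import *; import cv2
def ov(n,img,x,y,k,circs,out,segs=()):
    im=cv2.imread(img)
    a=np.linspace(0,2*np.pi,60)
    for c,r,col in circs:
        P=[ (proj(n,np.array([c[0]+r*np.cos(t),c[1]+r*np.sin(t),c[2]]))-[x,y]+.5)*k-.5 for t in a]
        cv2.polylines(im,[np.array(P).round().astype(int)],True,col,1)
    cv2.imwrite(out,im)
def crank(o,psi,col):
    d=np.array([np.cos(psi),np.sin(psi),0]);o=np.array(o);z=np.array([0,0,1])
    return [(o,.0195,col),(o+.045*z,.027,col),(o+.05*z,.027,col),(o+.075*d+.135*z,.013,col),(o+.075*d+.07*z,.013,col)]
E
python3 - <<'E'
from ov import *
o=[.564,-.0133,.2486-.0743]
G=(0,255,0);B=(0,0,255)
for n,x,y in(("top",365,140),("scene",200,150)):
    m=np.array([.5645,-.0145,.134])
    ov(n,f"pics/{n}3.png",x,y,6,crank(o,np.radians(40.1),G)+[(m,.025,B),(m-[0,0,.004],.0204,B)],f"pics/{n}3o.png")
E
```

```text
(no output)
```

View pics/top3o.png

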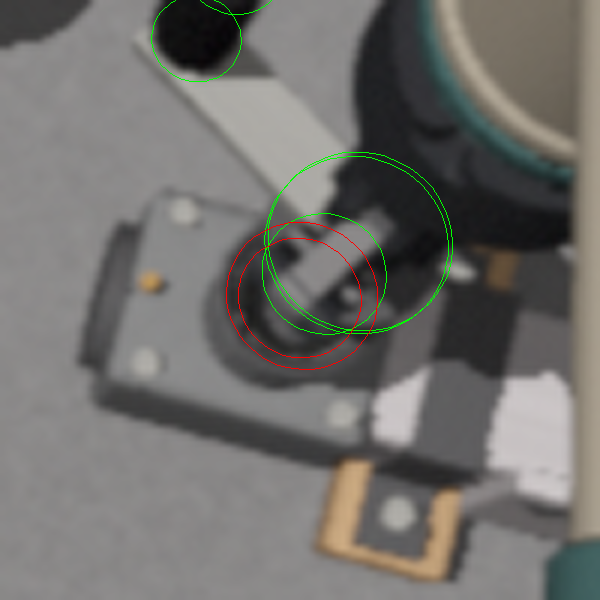

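View pics/scene3o.png

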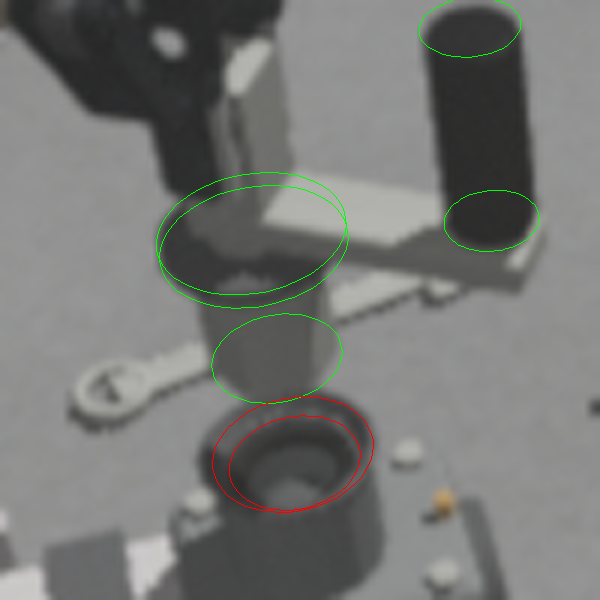

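Run:
```python
from ov import *
B=(0,0,255);Y=(0,255,255)
m=np.array([.5645,-.0145,.134])
L=[(m,.028,B),(m,.0204,Y)]
ov("top","pics/t_leg.png",370,160,8,L,"pics/a.png"); ov("scene","pics/s_leg.png",205,200,8,L,"pics/b.png")
a,b=cv2.imread("pics/a.png")[60:400,150:550],cv2.imread("pics/b.png")[60:400,150:550]
cv2.imwrite("pics/ab.png",np.hstack([a,b]))
```

```text
(no output)
```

View pics/ab.png

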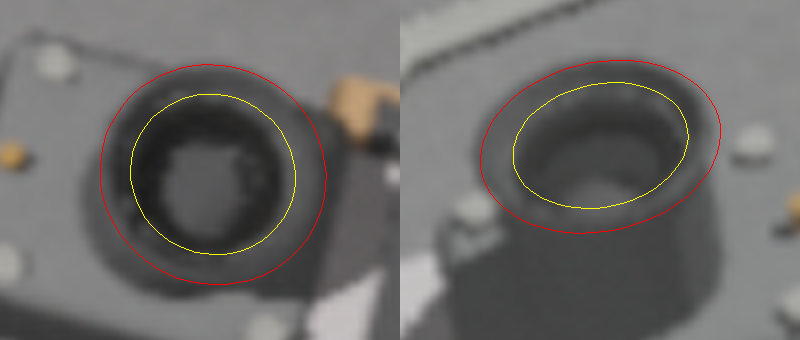

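>>> {"name": "play_rows", "arguments": {
  "plan": [
    [[1,0.01,-0.001,-0.002,0],[1,0.02,-0.001,-0.002,0],[1,0.028,-0.001,-0.002,0],[1,0.034,-0.001,-0.002,0],[1,0.036,-0.001,-0.002,0],[1,0.036,-0.001,-0.002,0]]
  ]
}}

```text
clock: 7.55
position: [0.5627, -0.0153, 0.2121]
ee_rot: [0.662, -0.241, 0.667, 0.244]
contact_force: [0.2, -0.0, -5.7]
width: 0.0232
```

Run:
```python
from ov import *; from rig import manip
p={}
for n,x,y in(("top",365,140),("scene",200,150)):
    p,d=manip.get_image(n); cv2.imwrite(f"pics/{n}4.png",cv2.resize(p[y:y+100,x:x+100,::-1],None,fx=6,fy=6,interpolation=cv2.INTER_CUBIC))
s=manip.get_state(); rep(s)
```

```text
t7.65 pos [ 0.5632 -0.0154  0.2129] F [-0.07  0.72 -5.2 ] M [-0.063  0.061 -0.014] w0.0237 q1 -0.151 q6 -2.421
 toolX [-0.007  0.    -1.   ] toolY yaw 130.08
```

View pics/scene4.png

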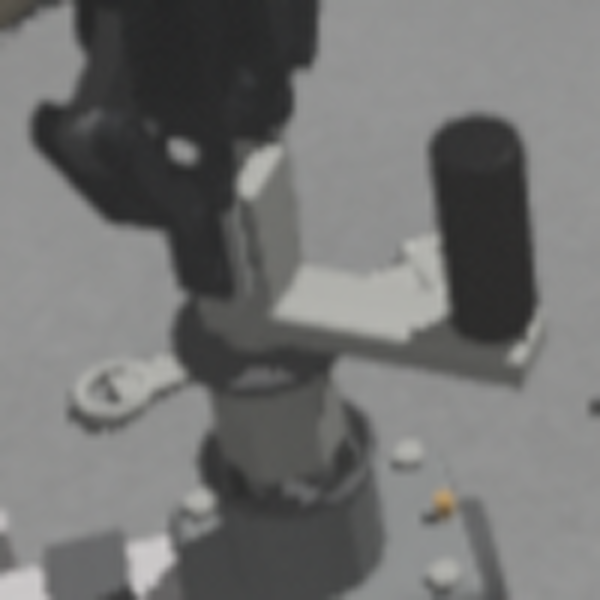

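View pics/top4.png

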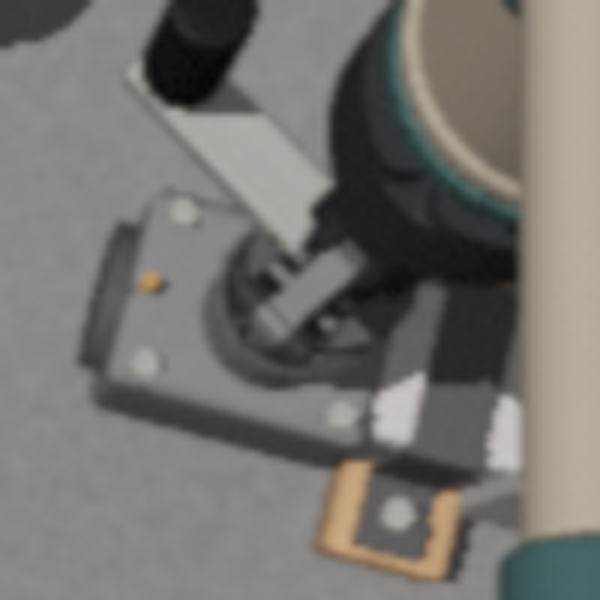

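Run:
```python
from ov import *
o=[.5632,-.0154,.2129-.0743]
G=(0,255,0);B=(0,0,255)
m=np.array([.5645,-.0145,.134])
for n,x,y in(("top",365,140),("scene",200,150)):
    ov(n,f"pics/{n}4.png",x,y,6,crank(o,np.radians(40.1),G)+[(m,.028,B),(m,.0204,B)],f"pics/{n}4o.png")
cv2.imwrite("pics/4o.png",np.hstack([cv2.imread("pics/top4o.png")[:500,:400],cv2.imread("pics/scene4o.png")[80:580,150:550]]))
```

```text
(no output)
```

View pics/4o.png

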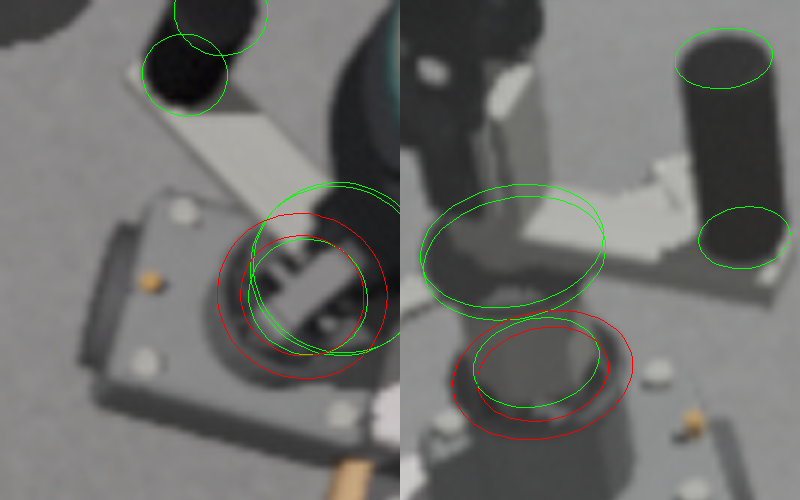

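>>> {"name": "play_rows", "arguments": {
  "plan": [
    [[1,0.004,0,0,0],[1,0.008,0,0,0],[1,0.012,0,0,0],[1,0.012,0,0,0]]
  ]
}}

```text
clock: 8.05
position: [0.5625, -0.0154, 0.2]
ee_rot: [0.662, -0.241, 0.667, 0.244]
contact_force: [-0.0, -0.2, -5.8]
width: 0.0229
```

Run:
```python
from h import *; from rig import manip
rep(manip.get_state())
```

```text
t8.05 pos [ 0.5625 -0.0154  0.2   ] F [-0.03 -0.21 -5.82] M [0.012 0.077 0.008] w0.0229 q1 -0.151 q6 -2.421
 toolX [-0.008  0.001 -1.   ] toolY yaw 130.08
```

>>> {"name": "play_rows", "arguments": {
  "plan": [
    [[1,0.004,-0.0005,0.0005,0],[1,0.008,-0.0005,0.0005,0],[1,0.012,-0.0005,0.0005,0],[1,0.014,-0.0005,0.0005,0],[1,0.014,-0.0005,0.0005,0]]
  ]
}}

```text
clock: 8.55
position: [0.5628, -0.0153, 0.1855]
ee_rot: [0.661, -0.241, 0.667, 0.244]
contact_force: [-0.0, 0.1, -5.2]
width: 0.0232
```

Run:
```python
from h import *; from rig import manip
rep(manip.get_state())
```

```text
t8.55 pos [ 0.5628 -0.0153  0.1855] F [-0.01  0.07 -5.24] M [-0.046  0.042  0.033] w0.0232 q1 -0.151 q6 -2.421
 toolX [-0.009  0.001 -1.   ] toolY yaw 130.08
```

>>> {"name": "play_rows", "arguments": {
  "plan": [
    [[1,0.001,0,0,0],[1,0.002,0,0,0],[1,0.003,0,0,0],[1,0.003,0,0,0]]
  ]
}}

```text
clock: 8.95
position: [0.5627, -0.0153, 0.1825]
ee_rot: [0.661, -0.241, 0.667, 0.244]
contact_force: [-0.6, 0.3, -5.5]
width: 0.0233
```

Run:
```python
from h import *; from rig import manip
rep(manip.get_state())
```

```text
t8.95 pos [ 0.5627 -0.0153  0.1825] F [-0.64  0.31 -5.51] M [-0.12   0.105  0.022] w0.0233 q1 -0.150 q6 -2.421
 toolX [-0.009  0.001 -1.   ] toolY yaw 130.08
```

>>> {"name": "play_rows", "arguments": {
  "plan": [
    [[1,0.001,0,0,0],[1,0.002,0,0,0],[1,0.002,0,0,0]]
  ]
}}

```text
clock: 9.25
position: [0.5628, -0.0153, 0.1805]
ee_rot: [0.661, -0.241, 0.667, 0.244]
contact_force: [0.5, 0.3, -5.6]
width: 0.0231
```

Run:
```python
from h import *; from rig import manip
rep(manip.get_state())
```

```text
t9.25 pos [ 0.5628 -0.0153  0.1805] F [ 0.48  0.26 -5.58] M [-0.043 -0.015 -0.042] w0.0231 q1 -0.150 q6 -2.421
 toolX [-0.009  0.001 -1.   ] toolY yaw 130.08
```

>>> {"name": "play_rows", "arguments": {
  "plan": [
    [[1,0.001,0,0,0],[1,0.002,0,0,0],[1,0.002,0,0,0]]
  ]
}}

```text
clock: 9.55
position: [0.5633, -0.0152, 0.1786]
ee_rot: [0.662, -0.241, 0.667, 0.244]
contact_force: [0.8, 0.6, -3.6]
width: 0.0235
```

Run:
```python
from h import *; from rig import manip
rep(manip.get_state())
```

```text
t9.55 pos [ 0.5633 -0.0152  0.1786] F [ 0.85  0.64 -3.57] M [ 0.048 -0.099 -0.013] w0.0235 q1 -0.150 q6 -2.421
 toolX [-0.008  0.001 -1.   ] toolY yaw 130.08
```

>>> {"name": "play_rows", "arguments": {
  "plan": [
    [[1,0.001,0,0,0],[1,0.001,0,0,0]]
  ]
}}

```text
clock: 9.75
position: [0.5633, -0.0152, 0.1777]
ee_rot: [0.662, -0.241, 0.667, 0.244]
contact_force: [-0.0, 1.1, -2.9]
width: 0.0231
```

Run:
```python
from h import *; from rig import manip
rep(manip.get_state())
```

```text
t9.75 pos [ 0.5633 -0.0152  0.1777] F [-0.02  1.09 -2.86] M [0.033 0.002 0.013] w0.0231 q1 -0.150 q6 -2.421
 toolX [-0.008  0.001 -1.   ] toolY yaw 130.08
```

>>> {"name": "play_rows", "arguments": {
  "plan": [
    [[1,0.001,0,0,0],[1,0.0015,0,0,2],[1,0.0015,0,0,4],[1,0.0015,0,0,6],[1,0.0015,0,0,8],[1,0.0015,0,0,10],[1,0.0015,0,0,10]]
  ]
}}

```text
clock: 10.45
position: [0.5632, -0.015, 0.1767]
ee_rot: [0.68, -0.183, 0.685, 0.185]
contact_force: [-0.8, 1.1, 1.2]
width: 0.0234
```

Run:
```python
from h import *; from rig import manip
rep(manip.get_state())
```

```text
t10.45 pos [ 0.5632 -0.015   0.1767] F [-0.8   1.14  1.17] M [0.148 0.323 0.143] w0.0234 q1 -0.150 q6 -2.247
 toolX [-0.007  0.001 -1.   ] toolY yaw 120.11
```

>>> {"name": "play_rows", "arguments": {
  "plan": [
    [[1,0.0008,0,0,2],[1,0.0008,0,0,4],[1,0.0008,0,0,6],[1,0.0008,0,0,8],[1,0.0008,0,0,10],[1,0.0008,0,0,10]]
  ]
}}

```text
clock: 11.05
position: [0.5631, -0.0149, 0.1767]
ee_rot: [0.694, -0.123, 0.699, 0.125]
contact_force: [-0.4, 0.7, 4.2]
width: 0.0233
```

Run:
```python
from h import *; from rig import manip
rep(manip.get_state())
```

```text
t11.05 pos [ 0.5631 -0.0149  0.1767] F [-0.36  0.7   4.22] M [0.218 0.511 0.11 ] w0.0233 q1 -0.150 q6 -2.073
 toolX [-0.007  0.002 -1.   ] toolY yaw 110.16
```

>>> {"name": "play_rows", "arguments": {
  "plan": [
    [[1,0.0002,0,0,2],[1,0.0002,0,0,4],[1,0.0002,0,0,6],[1,0.0002,0,0,8],[1,0.0002,0,0,10],[1,0.0002,0,0,10]]
  ]
}}

```text
clock: 11.65
position: [0.563, -0.0146, 0.1767]
ee_rot: [0.702, -0.062, 0.707, 0.064]
contact_force: [-1.5, 1.1, 2.1]
width: 0.0229
```

Run:
```python
from h import *; from rig import manip
rep(manip.get_state())
```

```text
t11.65 pos [ 0.563  -0.0146  0.1767] F [-1.49  1.14  2.08] M [0.284 0.447 0.121] w0.0229 q1 -0.150 q6 -1.900
 toolX [-0.007  0.002 -1.   ] toolY yaw 100.23
```

>>> {"name": "play_rows", "arguments": {
  "plan": [
    [[1,0.0004,0,0,2],[1,0.0004,0,0,4],[1,0.0004,0,0,6],[1,0.0004,0,0,8],[1,0.0004,0,0,10],[1,0.0004,0,0,10]]
  ]
}}

```text
clock: 12.25
position: [0.563, -0.0144, 0.1767]
ee_rot: [0.705, -0.001, 0.71, 0.003]
contact_force: [-1.4, 0.3, 2.9]
width: 0.0229
```

Run:
```python
from h import *; from rig import manip
rep(manip.get_state())
```

```text
t12.25 pos [ 0.563  -0.0144  0.1767] F [-1.4   0.27  2.85] M [0.316 0.473 0.092] w0.0229 q1 -0.150 q6 -1.726
 toolX [-0.007  0.002 -1.   ] toolY yaw 90.31
```

>>> {"name": "play_rows", "arguments": {
  "plan": [
    [[1,0.0004,0,0,2],[1,0.0004,0,0,4],[1,0.0004,0,0,6],[1,0.0004,0,0,8],[1,0.0004,0,0,10],[1,0.0004,0,0,10]]
  ]
}}

```text
clock: 12.85
position: [0.563, -0.0143, 0.1767]
ee_rot: [0.702, 0.06, 0.707, -0.059]
contact_force: [-1.6, 2.1, 4.2]
width: 0.0233
```

Run:
```python
from h import *; from rig import manip
rep(manip.get_state())
```

```text
t12.85 pos [ 0.563  -0.0143  0.1767] F [-1.56  2.13  4.2 ] M [0.395 0.477 0.147] w0.0233 q1 -0.150 q6 -1.553
 toolX [-0.007  0.003 -1.   ] toolY yaw 80.39
```

Run:
```python
from ov import *; from rig import manip
p,d=manip.get_image("scene"); x,y=200,150
cv2.imwrite("pics/scene5.png",cv2.resize(p[y:y+100,x:x+100,::-1],None,fx=6,fy=6,interpolation=cv2.INTER_CUBIC)); cv2.imwrite("pics/scene5f.png",p[...,::-1])
s=manip.get_state(); rep(s)
o=np.array([*s["position"][:2],s["position"][2]-.0743]); G=(0,255,0)
ov("scene","pics/scene5.png",x,y,6,crank(o,np.radians(-9.6),G)+crank(o+[0,0,.0036],np.radians(-9.6),(0,255,255)),"pics/scene5o.png")
cv2.imwrite("pics/5.png",np.hstack([cv2.imread("pics/scene5.png")[100:,150:550],cv2.imread("pics/scene5o.png")[100:,150:550]]))
```

```text
t12.90 pos [ 0.563  -0.0143  0.1767] F [-0.82  1.73  3.83] M [0.421 0.531 0.107] w0.0233 q1 -0.150 q6 -1.554
 toolX [-0.007  0.003 -1.   ] toolY yaw 80.41
```

View pics/5.png

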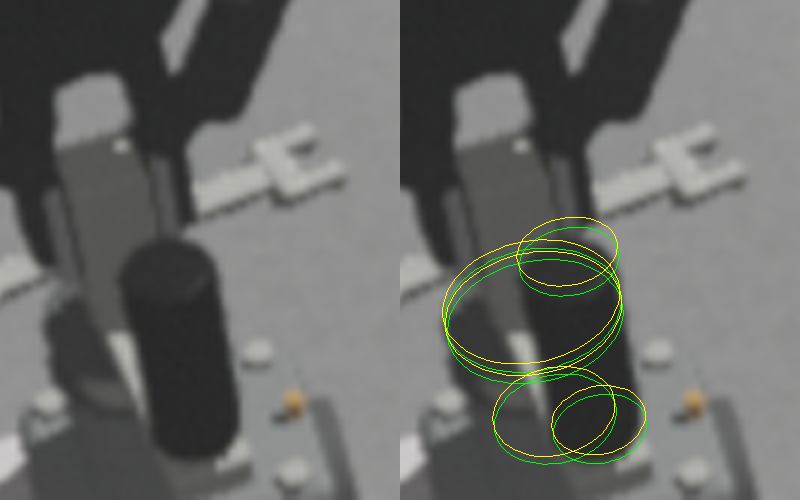

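>>> {"name": "play_rows", "arguments": {
  "plan": [
    [[1,0.0,0.0004,-0.0005,0],[1,0.0006,0.0004,-0.0005,-2],[1,0.0006,0.0004,-0.0005,-4],[1,0.0006,0.0004,-0.0005,-4]]
  ]
}}

```text
clock: 13.3
position: [0.5625, -0.0141, 0.1748]
ee_rot: [0.704, 0.035, 0.709, -0.034]
contact_force: [1.6, 0.2, -5.5]
width: 0.0233
```

Run:
```python
from h import *; from rig import manip
rep(manip.get_state())
```

```text
t13.30 pos [ 0.5625 -0.0141  0.1748] F [ 1.64  0.2  -5.52] M [-0.029 -0.095  0.01 ] w0.0233 q1 -0.149 q6 -1.623
 toolX [-0.008  0.002 -1.   ] toolY yaw 84.43
```

>>> {"name": "play_rows", "arguments": {
  "plan": [
    [[1,0.0015,0,0.0003,0],[1,0.003,0,0.0003,0],[1,0.003,0,0.0003,0]]
  ]
}}

```text
clock: 13.6
position: [0.5626, -0.0142, 0.1709]
ee_rot: [0.703, 0.035, 0.709, -0.034]
contact_force: [0.7, 0.0, -6.3]
width: 0.0231
```

Run:
```python
from h import *; from rig import manip
rep(manip.get_state())
```

```text
t13.60 pos [ 0.5626 -0.0142  0.1709] F [ 0.7   0.01 -6.25] M [0.019 0.005 0.003] w0.0231 q1 -0.149 q6 -1.623
 toolX [-0.009  0.002 -1.   ] toolY yaw 84.42
```

>>> {"name": "play_rows", "arguments": {
  "plan": [
    [[1,0.0015,0,0.0003,0],[1,0.003,0,0.0003,0],[1,0.004,0,0.0003,0],[1,0.004,0,0.0003,0]]
  ]
}}

```text
clock: 14.0
position: [0.5628, -0.0142, 0.1667]
ee_rot: [0.703, 0.035, 0.709, -0.034]
contact_force: [0.1, 0.5, -5.4]
width: 0.0236
```

Run:
```python
from h import *; from rig import manip
rep(manip.get_state())
```

```text
t14.00 pos [ 0.5628 -0.0142  0.1667] F [ 0.15  0.54 -5.4 ] M [ 0.024  0.066 -0.   ] w0.0236 q1 -0.149 q6 -1.623
 toolX [-0.009  0.002 -1.   ] toolY yaw 84.42
```

>>> {"name": "play_rows", "arguments": {
  "plan": [
    [[1,0.001,0,0,0],[1,0.002,0,0,0],[1,0.002,0,0,0]]
  ]
}}

```text
clock: 14.3
position: [0.5627, -0.0142, 0.1646]
ee_rot: [0.703, 0.035, 0.709, -0.034]
contact_force: [0.4, 1.0, -6.1]
width: 0.0232
```

Run:
```python
from h import *; from rig import manip
rep(manip.get_state())
```

```text
t14.30 pos [ 0.5627 -0.0142  0.1646] F [ 0.39  0.96 -6.11] M [ 0.036  0.064 -0.008] w0.0232 q1 -0.149 q6 -1.623
 toolX [-0.009  0.002 -1.   ] toolY yaw 84.42
```

>>> {"name": "play_rows", "arguments": {
  "plan": [
    [[1,0.001,0,0,0],[1,0.002,0,0,0],[1,0.002,0,0,0]]
  ]
}}

```text
clock: 14.6
position: [0.5628, -0.0142, 0.1642]
ee_rot: [0.704, 0.035, 0.709, -0.034]
contact_force: [-2.6, 1.0, 4.8]
width: 0.0237
```

Run:
```python
from h import *; from rig import manip
rep(manip.get_state())
```

```text
t14.60 pos [ 0.5628 -0.0142  0.1642] F [-2.64  1.01  4.77] M [0.06  0.513 0.039] w0.0237 q1 -0.149 q6 -1.623
 toolX [-0.008  0.002 -1.   ] toolY yaw 84.42
```

Seated: a solid stop at TCP z = 0.1642 (predicted 0.1643), after a free slide down from the chamfer. Next I'll wind clockwise with a light load and check the torque after each call.

>>> {"name": "play_rows", "arguments": {
  "plan": [
    [[1,-0.0006,0,0,4],[1,-0.0006,0,0,10],[1,-0.0006,0,0,17],[1,-0.0006,0,0,24],[1,-0.0006,0,0,31],[1,-0.0006,0,0,38],[1,-0.0006,0,0,45],[1,-0.0006,0,0,52],[1,-0.0006,0,0,58],[1,-0.0006,0,0,60]]
  ]
}}

```text
clock: 15.6
position: [0.5633, -0.0131, 0.1645]
ee_rot: [0.591, 0.384, 0.597, -0.384]
contact_force: [0.7, 1.8, -4.7]
width: 0.0237
```

Run:
```python
from h import *; from rig import manip
rep(manip.get_state())
```

```text
t15.60 pos [ 0.5633 -0.0131  0.1645] F [ 0.74  1.78 -4.68] M [ 0.677 -0.201  0.25 ] w0.0237 q1 -0.149 q6 -0.574
 toolX [-0.007  0.004 -1.   ] toolY yaw 24.30
```

>>> {"name": "play_rows", "arguments": {
  "plan": [
    [[1,0,0.0002,0,8],[1,0,0.0004,0,16],[1,0,0.0005,0.0001,24],[1,0,0.0007,0.0001,32],[1,0,0.0009,0.0002,40],[1,0,0.001,0.0002,48],[1,0,0.0011,0.0004,56],[1,0,0.0012,0.0005,64],[1,0,0.0013,0.0007,72],[1,0,0.0014,0.0009,80],[1,0,0.0015,0.001,88],[1,0,0.0015,0.001,90]]
  ]
}}

```text
clock: 16.8
position: [0.5654, -0.0134, 0.1645]
ee_rot: [-0.146, -0.69, -0.15, 0.693]
contact_force: [0.0, -0.6, -2.7]
width: 0.0231
```

Run:
```python
from h import *; from rig import manip
rep(manip.get_state())
```

```text
t16.80 pos [ 0.5654 -0.0134  0.1645] F [ 0.01 -0.61 -2.7 ] M [ 0.077 -0.163  0.234] w0.0231 q1 -0.149 q6 0.999
 toolX [-0.006  0.004 -1.   ] toolY yaw -65.85
```

>>> {"name": "play_rows", "arguments": {
  "plan": [
    [[1,0,0.0002,0,7],[1,0,0.0004,0.0001,14],[1,0,0.0005,0.0001,21],[1,0,0.0007,0.0002,28],[1,0,0.0008,0.0002,35],[1,0,0.0009,0.0003,42],[1,0,0.0009,0.0003,42]]
  ]
}}

```text
clock: 17.5
position: [0.5657, -0.0144, 0.1644]
ee_rot: [0.111, -0.697, 0.109, 0.701]
contact_force: [-0.8, 0.4, -3.9]
width: 0.0234
```

Run:
```python
from h import *; from rig import manip
rep(manip.get_state())
```

```text
t17.50 pos [ 0.5657 -0.0144  0.1644] F [-0.82  0.36 -3.87] M [-0.033 -0.004 -0.041] w0.0234 q1 -0.150 q6 1.731
 toolX [-0.005  0.004 -1.   ] toolY yaw -107.84
```

>>> {"name": "play_rows", "arguments": {
  "plan": [
    [[1,0,0.0001,0,4],[1,0,0.0003,0,11],[1,0,0.0004,0,18],[1,0,0.0006,0.0001,25],[1,0,0.0007,0.0001,32],[1,0,0.0009,0.0001,39],[1,0,0.0009,0.0001,42]]
  ]
}}

```text
clock: 18.2
position: [0.5652, -0.0154, 0.1644]
ee_rot: [0.353, -0.611, 0.352, 0.615]
contact_force: [-1.5, -0.2, -2.7]
width: 0.0234
```

Run:
```python
from h import *; from rig import manip
rep(manip.get_state())
```

```text
t18.20 pos [ 0.5652 -0.0154  0.1644] F [-1.53 -0.19 -2.67] M [-0.077  0.071  0.253] w0.0234 q1 -0.152 q6 2.462
 toolX [-0.005  0.003 -1.   ] toolY yaw -149.81
```

>>> {"name": "play_rows", "arguments": {
  "plan": [
    [[0.7,0,0,0,0],[0.5,0,0,0,0],[0.3,0,0,0,0],[0.3,0,0,0,0],[0.3,-0.02,0,0,0],[0.3,-0.05,0,0,0],[0.3,-0.075,0,0,0],[0.3,-0.08,0,0,0],[0.3,-0.08,0,0,0]]
  ]
}}

```text
clock: 19.1
position: [0.566, -0.0157, 0.2451]
ee_rot: [0.353, -0.611, 0.352, 0.615]
contact_force: [0.5, 0.4, -0.2]
width: 0.0599
```

Run:
```python
from h import *; from rig import manip; import cv2
p,d=manip.get_image("scene"); cv2.imwrite("pics/scene6.png",cv2.resize(p[130:280,80:300,::-1],None,fx=3.6,fy=3.6,interpolation=cv2.INTER_CUBIC))
rep(manip.get_state())
```

```text
t19.15 pos [ 0.5653 -0.0156  0.2439] F [-0.2  -0.53 -0.45] M [ 0.015  0.055 -0.035] w0.0600 q1 -0.152 q6 2.462
 toolX [-0.006  0.003 -1.   ] toolY yaw -149.80
```

View pics/scene6.png

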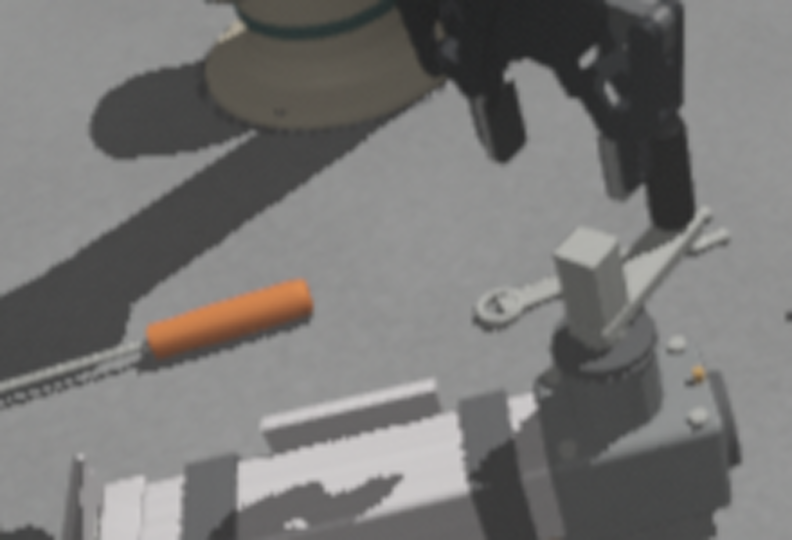

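The flange is down on the rim at about (605,345), the head stands upright at (590,280) and the fingers are clear above. I'll rotate the hand back 180° and re-grip.

>>> {"name": "play_rows", "arguments": {
  "plan": [
    [[0.3,0,0,0,-8],[0.3,0,0,0,-16],[0.3,0,0,0,-24],[0.3,0,0,0,-32],[0.3,0,0,0,-40],[0.3,0,0,0,-48],[0.3,0,0,0,-56],[0.3,0,0,0,-64],[0.3,0,0,0,-72],[0.3,0,0,0,-80],[0.3,0,0,0,-88],[0.3,0,0,0,-94]]
  ]
}}

```text
clock: 20.35
position: [0.5642, -0.0154, 0.2417]
ee_rot: [-0.207, -0.672, -0.212, 0.678]
contact_force: [-0.5, 0.2, 0.5]
width: 0.06
```

>>> {"name": "play_rows", "arguments": {
  "plan": [
    [[0.3,0,0,0,-8],[0.3,0,0,0,-16],[0.3,0,0,0,-24],[0.3,0,0,0,-32],[0.3,0,0,0,-40],[0.3,0,0,0,-48],[0.3,0,0,0,-56],[0.3,0,0,0,-64],[0.3,0,0,0,-72],[0.3,0,0,0,-80],[0.3,0,0,0,-86],[0.3,0,0,0,-86]]
  ]
}}

```text
clock: 21.55
position: [0.5632, -0.0153, 0.2397]
ee_rot: [0.609, 0.35, 0.619, -0.352]
contact_force: [-0.3, 0.1, 0.2]
width: 0.0599
```

Run:
```python
from h import *; from rig import manip; import cv2
s=manip.get_state();rep(s); print(rel(s,[.5641,-.0142,.1655]).round(4))
```

```text
t21.55 pos [ 0.5632 -0.0153  0.2397] F [-0.29  0.12  0.18] M [-0.03   0.01  -0.037] w0.0599 q1 -0.152 q6 -0.685
 toolX [-0.013  0.004 -1.   ] toolY yaw 30.50
[0.0742 0.002  0.0003]
```

Run:
```python
from h import *; from rig import manip; import cv2
manip.get_image("scene")
s=manip.get_state();rep(s); print(rel(s,[.5641,-.0142,.1655]).round(4))
```

```text
t21.60 pos [ 0.5634 -0.0153  0.24  ] F [ 0.37 -0.02  0.24] M [-0.017 -0.008 -0.033] w0.0598 q1 -0.152 q6 -0.683
 toolX [-0.013  0.004 -1.   ] toolY yaw 30.38
[0.0745 0.0019 0.0002]
```

>>> {"name": "play_rows", "arguments": {
  "plan": [
    [[0.3,0.02,0.001,0,0.2],[0.3,0.04,0.0015,0,0.2],[0.3,0.06,0.002,0,0.2],[0.3,0.0745,0.002,0,0.2],[0.3,0.0745,0.002,0,0.2],[0.6,0.0745,0.002,0,0.2],[0.75,0.0745,0.002,0,0.2],[1,0.0745,0.002,0,0.2],[1,0.0745,0.002,0,0.2],[1,0.0745,0.002,0,0.2],[1,0.0745,0.002,0,0.2]]
  ]
}}

```text
clock: 22.7
position: [0.5646, -0.0142, 0.1665]
ee_rot: [0.609, 0.352, 0.617, -0.353]
contact_force: [-0.5, -0.5, 5.9]
width: 0.0231
```

Run:
```python
from h import *; from rig import manip; import cv2
s=manip.get_state();rep(s)
```

```text
t22.70 pos [ 0.5646 -0.0142  0.1665] F [-0.51 -0.53  5.87] M [-0.098  0.172  0.132] w0.0231 q1 -0.150 q6 -0.677
 toolX [-0.011  0.004 -1.   ] toolY yaw 30.18
```

Run:
```python
from h import *; from rig import manip; import cv2
a=cv2.imread("pics/scene0.png")
p,d=manip.get_image("scene"); cv2.imwrite("pics/scene7.png",p[...,::-1]); np.save("pics/scene7_d.npy",d)
b=p[...,::-1]
f=lambda i:cv2.resize(i[250:330,85:135],None,fx=7,fy=7,interpolation=cv2.INTER_CUBIC)
cv2.imwrite("pics/foot.png",np.hstack([f(a),f(b)]))
rep(manip.get_state())
```

```text
t22.75 pos [ 0.5646 -0.0142  0.1666] F [-0.91 -0.9   5.98] M [-0.1    0.185  0.107] w0.0233 q1 -0.150 q6 -0.677
 toolX [-0.011  0.004 -1.   ] toolY yaw 30.18
```

View pics/foot.png

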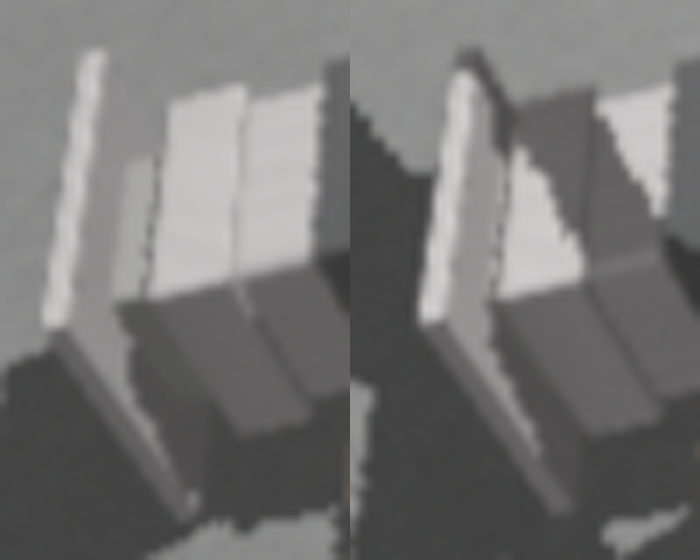

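The left crop is the start and the right is now. The foot plate's left edge moved from x≈50 to x≈80 and the inner-tube strip at (120–155) has all but gone, so less than about 1 mm is left. I'll go on in small steps and watch Mz.

>>> {"name": "play_rows", "arguments": {
  "plan": [
    [[1,0,0,0,2],[1,0,0,0,5],[1,0,0,0,8]]
  ]
}}

```text
clock: 23.05
position: [0.5645, -0.0142, 0.1666]
ee_rot: [0.583, 0.394, 0.591, -0.396]
contact_force: [-1.8, -0.4, 2.2]
width: 0.0233
```

Run:
```python
from h import *; from rig import manip; import cv2
s=manip.get_state();rep(s)
```

```text
t23.05 pos [ 0.5645 -0.0142  0.1666] F [-1.83 -0.38  2.18] M [ 0.022 -0.015  0.472] w0.0233 q1 -0.150 q6 -0.536
 toolX [-0.011  0.004 -1.   ] toolY yaw 22.12
```

>>> {"name": "play_rows", "arguments": {
  "plan": [
    [[1,0,0,0,2],[1,0,0,0,4],[1,0,0,0,4]]
  ]
}}

```text
clock: 23.35
position: [0.5644, -0.0142, 0.1666]
ee_rot: [0.569, 0.414, 0.576, -0.416]
contact_force: [-0.6, -1.2, 0.8]
width: 0.0232
```

Run:
```python
from h import *; from rig import manip; import cv2
s=manip.get_state();rep(s)
```

```text
t23.35 pos [ 0.5644 -0.0142  0.1666] F [-0.62 -1.15  0.76] M [-0.069 -0.094  0.203] w0.0232 q1 -0.150 q6 -0.467
 toolX [-0.011  0.004 -1.   ] toolY yaw 18.14
```

Still running freely at 0.2 N m.

>>> {"name": "play_rows", "arguments": {
  "plan": [
    [[1,0,0,0,2],[1,0,0,0,4],[1,0,0,0,6],[1,0,0,0,8],[1,0,0,0,8]]
  ]
}}

```text
clock: 23.85
position: [0.5644, -0.0142, 0.1666]
ee_rot: [0.539, 0.452, 0.546, -0.455]
contact_force: [-1.6, -0.3, 0.9]
width: 0.0234
```

Run:
```python
from h import *; from rig import manip; import cv2
s=manip.get_state();rep(s)
```

```text
t23.85 pos [ 0.5644 -0.0142  0.1666] F [-1.6  -0.26  0.9 ] M [-0.023  0.004  0.17 ] w0.0234 q1 -0.150 q6 -0.328
 toolX [-0.011  0.003 -1.   ] toolY yaw 10.19
```

>>> {"name": "play_rows", "arguments": {
  "plan": [
    [[1,0,0,0,2],[1,0,0,0,4],[1,0,0,0,6],[1,0,0,0,8],[1,0,0,0,8]]
  ]
}}

```text
clock: 24.35
position: [0.5644, -0.0142, 0.1666]
ee_rot: [0.506, 0.488, 0.513, -0.492]
contact_force: [-1.4, -0.5, 1.4]
width: 0.0233
```

Run:
```python
from h import *; from rig import manip; import cv2
s=manip.get_state();rep(s)
```

```text
t24.35 pos [ 0.5644 -0.0142  0.1666] F [-1.38 -0.55  1.35] M [-0.067 -0.059  0.182] w0.0233 q1 -0.150 q6 -0.189
 toolX [-0.011  0.003 -1.   ] toolY yaw 2.25
```

>>> {"name": "play_rows", "arguments": {
  "plan": [
    [[1,0,0,0,2],[1,0,0,0,4],[1,0,0,0,6],[1,0,0,0,8],[1,0,0,0,8]]
  ]
}}

```text
clock: 24.85
position: [0.5643, -0.0142, 0.1666]
ee_rot: [-0.471, -0.522, -0.478, 0.526]
contact_force: [-1.4, -1.4, 1.5]
width: 0.0234
```

>>> {"name": "play_rows", "arguments": {
  "plan": [
    [[1,0,0,0,2],[1,0,0,0,4],[1,0,0,0,4]]
  ]
}}

```text
clock: 25.15
position: [0.5644, -0.0142, 0.1666]
ee_rot: [-0.453, -0.538, -0.46, 0.542]
contact_force: [-0.5, -0.5, 1.1]
width: 0.0231
```

Run:
```python
from h import *; from rig import manip; import cv2
s=manip.get_state();rep(s)
```

```text
t25.15 pos [ 0.5644 -0.0142  0.1666] F [-0.47 -0.47  1.12] M [-0.116 -0.1    0.285] w0.0231 q1 -0.150 q6 0.017
 toolX [-0.011  0.003 -1.   ] toolY yaw -9.59
```

Run:
```python
from h import *; from rig import manip; import cv2
b0=cv2.imread("pics/scene7.png")
p,d=manip.get_image("scene"); cv2.imwrite("pics/scene8.png",p[...,::-1])
f=lambda i:cv2.resize(i[250:330,85:135],None,fx=7,fy=7,interpolation=cv2.INTER_CUBIC)
cv2.imwrite("pics/foot2.png",np.hstack([f(b0),f(p[...,::-1])]))
```

```text
(no output)
```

View pics/foot2.png

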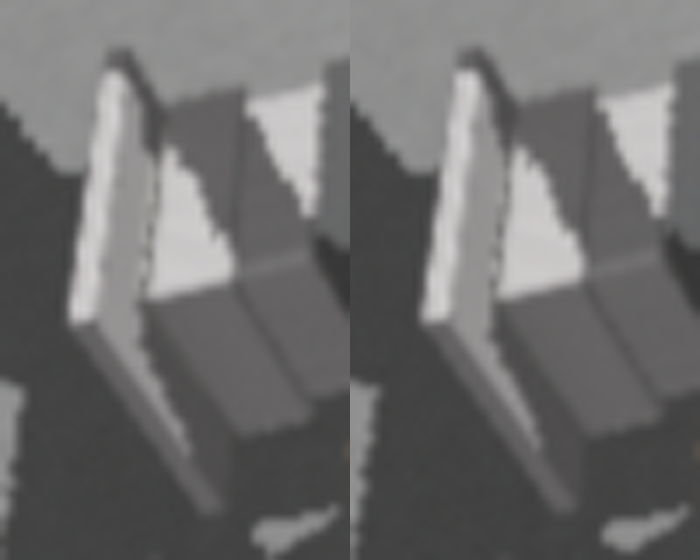

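>>> {"name": "play_rows", "arguments": {
  "plan": [
    [[1,0,0,0,2],[1,0,0,0,4],[1,0,0,0,6],[1,0,0,0,6]]
  ]
}}

```text
clock: 25.6
position: [0.5644, -0.0142, 0.1667]
ee_rot: [-0.425, -0.561, -0.431, 0.565]
contact_force: [-0.9, -1.9, 0.7]
width: 0.0232
```

Run:
```python
from h import *; from rig import manip; import cv2
s=manip.get_state();rep(s)
```

```text
t25.60 pos [ 0.5644 -0.0142  0.1667] F [-0.87 -1.85  0.72] M [-0.082  0.001  0.202] w0.0232 q1 -0.150 q6 0.121
 toolX [-0.011  0.003 -1.   ] toolY yaw -15.51
```

>>> {"name": "play_rows", "arguments": {
  "plan": [
    [[1,0,0,0,2],[1,0,0,0,4],[1,0,0,0,6],[1,0,0,0,6]]
  ]
}}

```text
clock: 26.0
position: [0.5643, -0.0142, 0.1667]
ee_rot: [-0.395, -0.582, -0.401, 0.587]
contact_force: [-0.7, -0.2, 0.7]
width: 0.0239
```

Run:
```python
from h import *; from rig import manip; import cv2
s=manip.get_state();rep(s)
```

```text
t26.00 pos [ 0.5643 -0.0142  0.1667] F [-0.65 -0.18  0.7 ] M [-0.095 -0.045  0.223] w0.0239 q1 -0.150 q6 0.224
 toolX [-0.011  0.003 -1.   ] toolY yaw -21.43
```

Run:
```python
from h import *
c=np.array([.5641,-.0142])
# leg direction from the top picture: tube axis at z~.083 from depth
X=cloud("top",np.load("pics/top0_d.npy"))
m=(X[...,2]>.075)&(X[...,2]<.09)&(X[...,1]<-.08)&(X[...,1]>-.28)&(abs(X[...,0]-.52)<.12)
P=X[m]; print(len(P),P.min(0),P.max(0))
import numpy as np
q=P[:,:2]-P[:,:2].mean(0); u,s_,v=np.linalg.svd(q,full_matrices=False); d=v[0]*np.sign(-v[0][1]); print("dir",d,np.degrees(np.arctan2(d[1],d[0])),"mean off-axis",np.cross(d,P[:,:2].mean(0)-c))
n=np.array([-d[1],d[0]])
f=lambda a:((a-np.array([85,250])+.5)*7-.5).round(1)
for x in(.265,.271,.277):
  for y,z in((-.03,.083),(.03,.083),(-.045,.098),(.045,.098)):
    print(x,y,z,f(proj("scene",np.array([*(c+x*d+y*n),z]))))
```

```text
2840 [ 0.44032573 -0.27989799  0.0750604 ] [ 0.57862524 -0.08000321  0.08978397]
dir [-0.32367556 -0.94616813] -108.88535329559824 mean off-axis 0.005859135803810034
0.265 -0.03 0.083 [181.3  82.5]
0.265 0.03 0.083 [151.6 261.9]
0.265 -0.045 0.098 [167.3   5.3]
0.265 0.045 0.098 [120.  275.3]
0.271 -0.03 0.083 [157.6  87.5]
0.271 0.03 0.083 [126.4 267.5]
0.271 -0.045 0.098 [143.6  10.2]
0.271 0.045 0.098 [ 93.9 281.1]
0.277 -0.03 0.083 [133.9  92.4]
0.277 0.03 0.083 [101.1 273.1]
0.277 -0.045 0.098 [119.9  15. ]
0.277 0.045 0.098 [ 67.8 286.9]<stdin>:8: DeprecationWarning: Arrays of 2-dimensional vectors are deprecated. Use arrays of 3-dimensional vectors instead. (deprecated in NumPy 2.0)
```

>>> {"name": "play_rows", "arguments": {
  "plan": [
    [[1,0,0,0,3],[1,0,0,0,7],[1,0,0,0,11],[1,0,0,0,15],[1,0,0,0,19],[1,0,0,0,23],[1,0,0,0,27],[1,0,0,0,30],[1,0,0,0,30]]
  ]
}}

```text
clock: 26.9
position: [0.5642, -0.0142, 0.1667]
ee_rot: [-0.232, -0.664, -0.236, 0.671]
contact_force: [-2.1, 0.1, 2.4]
width: 0.0228
```

Run:
```python
from h import *; from rig import manip; import cv2
s=manip.get_state();rep(s)
```

```text
t26.90 pos [ 0.5642 -0.0142  0.1667] F [-2.06  0.12  2.35] M [-0.056 -0.033  0.134] w0.0228 q1 -0.150 q6 0.746
 toolX [-0.011  0.003 -1.   ] toolY yaw -51.36
```

>>> {"name": "play_rows", "arguments": {
  "plan": [
    [[1,0,0,0,3],[1,0,0,0,7],[1,0,0,0,11],[1,0,0,0,15],[1,0,0,0,19],[1,0,0,0,23],[1,0,0,0,27],[1,0,0,0,30],[1,0,0,0,30]]
  ]
}}

```text
clock: 27.8
position: [0.5642, -0.0141, 0.1667]
ee_rot: [-0.052, -0.701, -0.055, 0.709]
contact_force: [-1.0, 0.5, 0.7]
width: 0.0236
```

Run:
```python
from h import *; from rig import manip; import cv2
b0=cv2.imread("pics/scene8.png")
p,d=manip.get_image("scene"); cv2.imwrite("pics/scene9.png",p[...,::-1])
def f(i):
    i=cv2.resize(i[250:330,85:135],None,fx=7,fy=7,interpolation=cv2.INTER_CUBIC); return np.clip(i.astype(float)*1.5,0,255).astype(np.uint8)
cv2.imwrite("pics/foot3.png",np.hstack([f(b0),f(p[...,::-1])]))
s=manip.get_state();rep(s)
```

```text
t27.85 pos [ 0.5642 -0.0141  0.1667] F [-2.43  0.84  1.98] M [-0.061 -0.017  0.164] w0.0231 q1 -0.150 q6 1.268
 toolX [-0.011  0.004 -1.   ] toolY yaw -81.24
```

View pics/foot3.png

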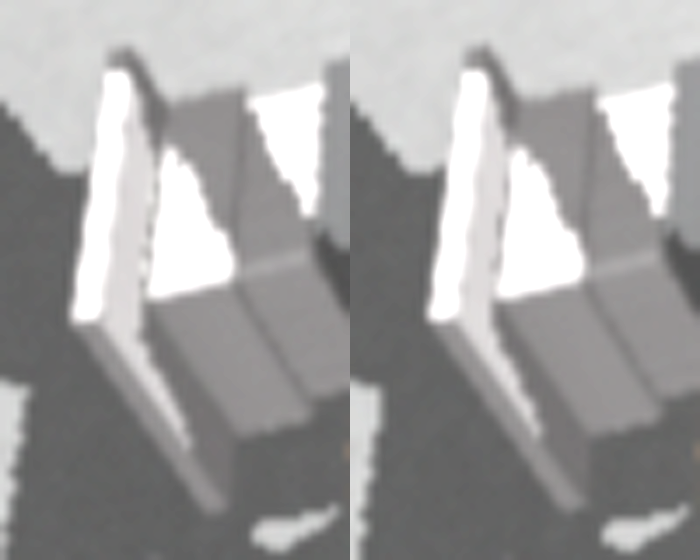

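>>> {"name": "play_rows", "arguments": {
  "plan": [
    [[1,0,0,0,3],[1,0,0,0,6],[1,0,0,0,9],[1,0,0,0,12],[1,0,0,0,15],[1,0,0,0,15]]
  ]
}}

```text
clock: 28.45
position: [0.5642, -0.014, 0.1667]
ee_rot: [0.039, -0.702, 0.037, 0.71]
contact_force: [-0.4, -0.4, 1.9]
width: 0.0236
```

Run:
```python
from h import *; from rig import manip
rep(manip.get_state())
```

```text
t28.45 pos [ 0.5642 -0.014   0.1667] F [-0.43 -0.45  1.95] M [-0.072 -0.03   0.179] w0.0236 q1 -0.149 q6 1.528
 toolX [-0.011  0.004 -1.   ] toolY yaw -96.15
```

>>> {"name": "play_rows", "arguments": {
  "plan": [
    [[1,0,0,0,3],[1,0,0,0,6],[1,0,0,0,8],[1,0,0,0,8]]
  ]
}}

```text
clock: 28.85
position: [0.5643, -0.014, 0.1667]
ee_rot: [0.087, -0.698, 0.085, 0.706]
contact_force: [-0.9, -0.7, 2.2]
width: 0.0237
```

Run:
```python
from h import *; from rig import manip
rep(manip.get_state())
```

```text
t28.85 pos [ 0.5643 -0.014   0.1667] F [-0.92 -0.67  2.22] M [-0.151 -0.016  0.306] w0.0237 q1 -0.149 q6 1.665
 toolX [-0.011  0.004 -1.   ] toolY yaw -104.04
```

>>> {"name": "play_rows", "arguments": {
  "plan": [
    [[1,0,0,0,2],[1,0,0,0,4],[1,0,0,0,6],[1,0,0,0,6]]
  ]
}}

```text
clock: 29.25
position: [0.5643, -0.0139, 0.1668]
ee_rot: [0.123, -0.692, 0.122, 0.701]
contact_force: [-1.1, 1.2, 1.9]
width: 0.0231
```

Run:
```python
from h import *; from rig import manip
rep(manip.get_state())
```

```text
t29.25 pos [ 0.5643 -0.0139  0.1668] F [-1.1   1.23  1.91] M [-0.117 -0.042  0.309] w0.0231 q1 -0.149 q6 1.768
 toolX [-0.011  0.004 -1.   ] toolY yaw -109.93
```

>>> {"name": "play_rows", "arguments": {
  "plan": [
    [[1,0,0,0,2],[1,0,0,0,4],[1,0,0,0,6],[1,0,0,0,6]]
  ]
}}

```text
clock: 29.65
position: [0.5643, -0.0139, 0.1668]
ee_rot: [0.159, -0.685, 0.157, 0.693]
contact_force: [-1.2, 0.1, 0.8]
width: 0.0233
```

Run:
```python
from h import *; from rig import manip
rep(manip.get_state())
```

```text
t29.65 pos [ 0.5643 -0.0139  0.1668] F [-1.23  0.06  0.79] M [-0.13   0.009  0.23 ] w0.0233 q1 -0.149 q6 1.871
 toolX [-0.011  0.004 -1.   ] toolY yaw -115.83
```

>>> {"name": "play_rows", "arguments": {
  "plan": [
    [[1,0,0,0,2],[1,0,0,0,4],[1,0,0,0,6],[1,0,0,0,8],[1,0,0,0,8]]
  ]
}}

```text
clock: 30.15
position: [0.5643, -0.0139, 0.1667]
ee_rot: [0.205, -0.673, 0.205, 0.681]
contact_force: [-1.5, 1.3, 1.8]
width: 0.0232
```

Run:
```python
from h import *; from rig import manip
rep(manip.get_state())
```

```text
t30.15 pos [ 0.5643 -0.0139  0.1667] F [-1.47  1.26  1.84] M [-0.096  0.019  0.273] w0.0232 q1 -0.150 q6 2.009
 toolX [-0.011  0.004 -1.   ] toolY yaw -123.73
```

>>> {"name": "play_rows", "arguments": {
  "plan": [
    [[1,0,0,0,2],[1,0,0,0,4],[1,0,0,0,6],[1,0,0,0,8],[1,0,0,0,8]]
  ]
}}

```text
clock: 30.65
position: [0.5644, -0.0139, 0.1667]
ee_rot: [0.251, -0.657, 0.251, 0.665]
contact_force: [-0.9, -0.1, 1.4]
width: 0.0234
```

Run:
```python
from h import *; from rig import manip
rep(manip.get_state())
```

```text
t30.65 pos [ 0.5644 -0.0139  0.1667] F [-0.95 -0.06  1.4 ] M [-0.126 -0.02   0.204] w0.0234 q1 -0.150 q6 2.147
 toolX [-0.011  0.004 -1.   ] toolY yaw -131.64
```

>>> {"name": "play_rows", "arguments": {
  "plan": [
    [[1,0,0,0,2],[1,0,0,0,4],[1,0,0,0,6],[1,0,0,0,8],[1,0,0,0,8]]
  ]
}}

```text
clock: 31.15
position: [0.5644, -0.0139, 0.1668]
ee_rot: [0.296, -0.638, 0.297, 0.646]
contact_force: [-0.1, 0.4, 1.7]
width: 0.0233
```

Run:
```python
from h import *; from rig import manip
rep(manip.get_state())
```

```text
t31.15 pos [ 0.5644 -0.0139  0.1668] F [-0.08  0.43  1.69] M [-0.08  -0.058  0.29 ] w0.0233 q1 -0.150 q6 2.285
 toolX [-0.011  0.004 -1.   ] toolY yaw -139.55
```

>>> {"name": "play_rows", "arguments": {
  "plan": [
    [[1,0,0,0,2],[1,0,0,0,4],[1,0,0,0,6],[1,0,0,0,8],[1,0,0,0,8]]
  ]
}}

```text
clock: 31.65
position: [0.5645, -0.0139, 0.1668]
ee_rot: [0.339, -0.616, 0.34, 0.624]
contact_force: [-1.6, 0.9, 1.1]
width: 0.0235
```

Run:
```python
from h import *; from rig import manip
rep(manip.get_state())
```

```text
t31.65 pos [ 0.5645 -0.0139  0.1668] F [-1.61  0.93  1.14] M [-0.133 -0.066  0.257] w0.0235 q1 -0.150 q6 2.423
 toolX [-0.011  0.004 -1.   ] toolY yaw -147.46
```

>>> {"name": "play_rows", "arguments": {
  "plan": [
    [[1,0,0,0,2],[1,0,0,0,4],[1,0,0,0,6],[1,0,0,0,6]]
  ]
}}

```text
clock: 32.05
position: [0.5645, -0.0139, 0.1668]
ee_rot: [0.371, -0.598, 0.372, 0.606]
contact_force: [-0.8, 0.7, 1.8]
width: 0.0232
```

Run:
```python
from h import *; from rig import manip
rep(manip.get_state())
```

```text
t32.05 pos [ 0.5645 -0.0139  0.1668] F [-0.8   0.65  1.83] M [-0.025  0.01   0.241] w0.0232 q1 -0.150 q6 2.526
 toolX [-0.011  0.004 -1.   ] toolY yaw -153.38
```

>>> {"name": "play_rows", "arguments": {
  "plan": [
    [[0.7,0,0,0,0],[0.5,0,0,0,0],[0.3,0,0,0,0],[0.3,0,0,0,0],[0.3,-0.02,0,0,0],[0.3,-0.05,0,0,0],[0.3,-0.075,0,0,0],[0.3,-0.078,0,0,0],[0.3,-0.078,0,0,0]]
  ]
}}

```text
clock: 32.95
position: [0.5655, -0.0143, 0.2452]
ee_rot: [0.371, -0.598, 0.372, 0.605]
contact_force: [0.5, 0.2, 0.2]
width: 0.0598
```

Run:
```python
from h import *; from rig import manip; import cv2
p,d=manip.get_image("scene"); cv2.imwrite("pics/scene10.png",p[...,::-1])
def f(i):
    i=cv2.resize(i[250:330,85:135],None,fx=7,fy=7,interpolation=cv2.INTER_CUBIC); return np.clip(i.astype(float)*1.3,0,255).astype(np.uint8)
cv2.imwrite("pics/foot4.png",np.hstack([f(cv2.imread("pics/scene0.png")),f(p[...,::-1])]))
rep(manip.get_state())
```

```text
t33.00 pos [ 0.5648 -0.0142  0.244 ] F [-0.18 -0.56 -0.47] M [ 0.025  0.021 -0.043] w0.0598 q1 -0.150 q6 2.526
 toolX [-0.012  0.005 -1.   ] toolY yaw -153.38
```

View pics/foot4.png

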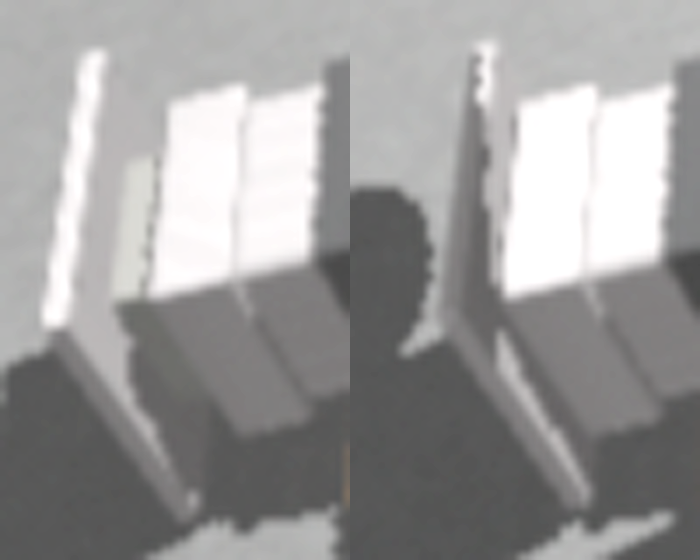

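>>> {"name": "play_rows", "arguments": {
  "plan": [
    [[0.3,0,0,0,-8],[0.3,0,0,0,-16],[0.3,0,0,0,-24],[0.3,0,0,0,-32],[0.3,0,0,0,-40],[0.3,0,0,0,-48],[0.3,0,0,0,-56],[0.3,0,0,0,-64],[0.3,0,0,0,-72],[0.3,0,0,0,-80],[0.3,0,0,0,-88],[0.3,0,0,0,-90]]
  ]
}}

```text
clock: 34.2
position: [0.5638, -0.014, 0.2419]
ee_rot: [-0.161, -0.683, -0.167, 0.693]
contact_force: [0.0, 0.2, -0.6]
width: 0.0594
```

>>> {"name": "play_rows", "arguments": {
  "plan": [
    [[0.3,0,0,0,-8],[0.3,0,0,0,-16],[0.3,0,0,0,-24],[0.3,0,0,0,-32],[0.3,0,0,0,-40],[0.3,0,0,0,-48],[0.3,0,0,0,-56],[0.3,0,0,0,-64],[0.3,0,0,0,-72],[0.3,0,0,0,-80],[0.3,0,0,0,-88],[0.3,0,0,0,-90]]
  ]
}}

```text
clock: 35.4
position: [0.5627, -0.0139, 0.2398]
ee_rot: [0.596, 0.368, 0.61, -0.371]
contact_force: [-0.7, 0.1, -0.4]
width: 0.0599
```

Run:
```python
from h import *; from rig import manip; import cv2
p,d=manip.get_image("scene"); cv2.imwrite("pics/scene11.png",cv2.resize(p[130:280,150:350,::-1],None,fx=4,fy=4,interpolation=cv2.INTER_CUBIC))
s=manip.get_state();rep(s); print(rel(s,[.5643,-.0141,.1665]).round(4))
```

```text
t35.45 pos [ 0.5627 -0.0139  0.2399] F [ 0.09 -0.72 -0.17] M [-0.01  -0.039 -0.032] w0.0598 q1 -0.150 q6 -0.621
 toolX [-0.019  0.006 -1.   ] toolY yaw 26.95
[0.0733 0.0024 0.0019]
```

View pics/scene11.png

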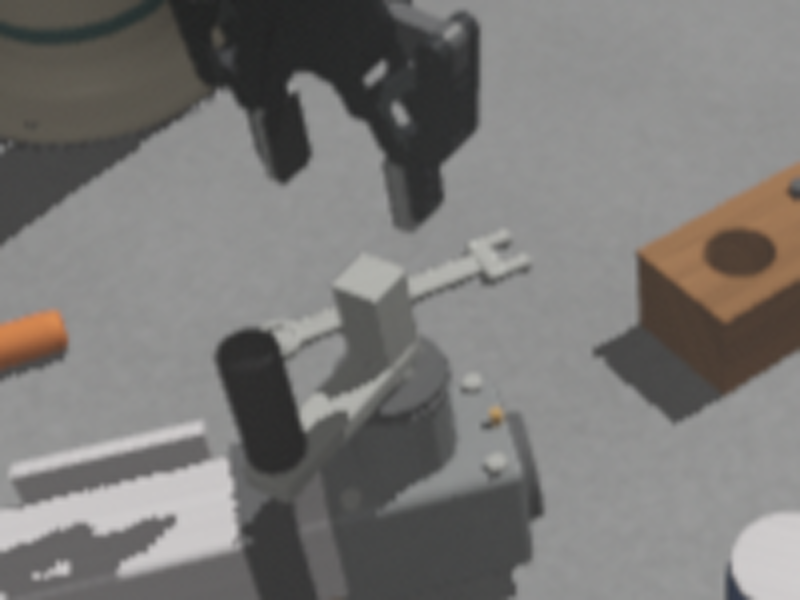

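Crank seated, flange on the rim at about (400,390), knob at (262,400), jaws straddling the head from above, and the foot nearly home. I'll re-grip and feel for the stop.

>>> {"name": "play_rows", "arguments": {
  "plan": [
    [[0.3,0.02,0.001,0.001,0.3],[0.3,0.04,0.002,0.002,0.3],[0.3,0.06,0.0024,0.002,0.3],[0.3,0.073,0.0024,0.002,0.3],[0.3,0.073,0.0024,0.002,0.3],[0.6,0.073,0.0024,0.002,0.3],[0.75,0.073,0.0024,0.002,0.3],[1,0.073,0.0024,0.002,0.3],[1,0.073,0.0024,0.002,0.3],[1,0.073,0.0024,0.002,0.3],[1,0.073,0.0024,0.002,0.3]]
  ]
}}

```text
clock: 36.55
position: [0.5648, -0.0143, 0.168]
ee_rot: [0.596, 0.37, 0.608, -0.373]
contact_force: [-1.2, -1.5, 5.6]
width: 0.0231
```

Run:
```python
from h import *; from rig import manip
rep(manip.get_state())
```

```text
t36.55 pos [ 0.5648 -0.0143  0.168 ] F [-1.24 -1.45  5.62] M [-0.049  0.177  0.23 ] w0.0231 q1 -0.150 q6 -0.616
 toolX [-0.018  0.005 -1.   ] toolY yaw 26.67
```

>>> {"name": "play_rows", "arguments": {
  "plan": [
    [[1,0,0,0,2],[1,0,0,0,4],[1,0,0,0,6],[1,0,0,0,6]]
  ]
}}

```text
clock: 36.95
position: [0.5648, -0.0143, 0.168]
ee_rot: [0.576, 0.4, 0.588, -0.404]
contact_force: [-0.4, -0.6, 1.1]
width: 0.0237
```

Run:
```python
from h import *; from rig import manip
rep(manip.get_state())
```

```text
t36.95 pos [ 0.5648 -0.0143  0.168 ] F [-0.44 -0.62  1.14] M [-0.06   0.001  0.182] w0.0237 q1 -0.150 q6 -0.512
 toolX [-0.017  0.005 -1.   ] toolY yaw 20.69
```

>>> {"name": "play_rows", "arguments": {
  "plan": [
    [[1,0,0,0,2],[1,0,0,0,4],[1,0,0,0,6],[1,0,0,0,8],[1,0,0,0,8]]
  ]
}}

```text
clock: 37.45
position: [0.5648, -0.0143, 0.168]
ee_rot: [0.546, 0.439, 0.558, -0.444]
contact_force: [-0.8, -0.8, 1.2]
width: 0.0234
```

Run:
```python
from h import *; from rig import manip
rep(manip.get_state())
```

```text
t37.45 pos [ 0.5648 -0.0143  0.168 ] F [-0.85 -0.77  1.16] M [-0.032  0.054  0.129] w0.0234 q1 -0.150 q6 -0.373
 toolX [-0.017  0.005 -1.   ] toolY yaw 12.73
```

>>> {"name": "play_rows", "arguments": {
  "plan": [
    [[1,0,0,0,2],[1,0,0,0,4],[1,0,0,0,6],[1,0,0,0,6]]
  ]
}}

```text
clock: 37.85
position: [0.5648, -0.0143, 0.168]
ee_rot: [0.523, 0.467, 0.534, -0.472]
contact_force: [-0.4, -0.1, 1.3]
width: 0.0234
```

Run:
```python
from h import *; from rig import manip
rep(manip.get_state())
```

```text
t37.85 pos [ 0.5648 -0.0143  0.168 ] F [-0.38 -0.06  1.26] M [-0.062  0.043  0.183] w0.0234 q1 -0.150 q6 -0.269
 toolX [-0.017  0.005 -1.   ] toolY yaw 6.79
```

>>> {"name": "play_rows", "arguments": {
  "plan": [
    [[1,0,0,0,2],[1,0,0,0,4],[1,0,0,0,6],[1,0,0,0,6]]
  ]
}}

```text
clock: 38.25
position: [0.5648, -0.0143, 0.168]
ee_rot: [0.498, 0.493, 0.509, -0.499]
contact_force: [-1.1, -0.3, 0.6]
width: 0.0234
```

Run:
```python
from h import *; from rig import manip
rep(manip.get_state())
```

```text
t38.25 pos [ 0.5648 -0.0143  0.168 ] F [-1.1  -0.26  0.6 ] M [0.011 0.023 0.147] w0.0234 q1 -0.150 q6 -0.166
 toolX [-0.017  0.005 -1.   ] toolY yaw 0.85
```

>>> {"name": "play_rows", "arguments": {
  "plan": [
    [[1,0,0,0,2],[1,0,0,0,4],[1,0,0,0,6],[1,0,0,0,6]]
  ]
}}

```text
clock: 38.65
position: [0.5648, -0.0143, 0.168]
ee_rot: [-0.472, -0.518, -0.483, 0.525]
contact_force: [0.4, -0.3, 0.2]
width: 0.023
```

Run:
```python
from h import *; from rig import manip
rep(manip.get_state())
```

```text
t38.65 pos [ 0.5648 -0.0143  0.168 ] F [ 0.37 -0.25  0.21] M [ 0.042 -0.035  0.159] w0.0230 q1 -0.150 q6 -0.062
 toolX [-0.017  0.005 -1.   ] toolY yaw -5.07
```

>>> {"name": "play_rows", "arguments": {
  "plan": [
    [[1,0,0,0,2],[1,0,0,0,4],[1,0,0,0,6],[1,0,0,0,6]]
  ]
}}

```text
clock: 39.05
position: [0.5647, -0.0143, 0.168]
ee_rot: [-0.445, -0.542, -0.455, 0.549]
contact_force: [-0.5, -0.6, 1.2]
width: 0.0237
```

Run:
```python
from h import *; from rig import manip
rep(manip.get_state())
```

```text
t39.05 pos [ 0.5647 -0.0143  0.168 ] F [-0.47 -0.59  1.25] M [-0.015  0.008  0.154] w0.0237 q1 -0.150 q6 0.041
 toolX [-0.017  0.005 -1.   ] toolY yaw -10.98
```

>>> {"name": "play_rows", "arguments": {
  "plan": [
    [[1,0,0,0,2],[1,0,0,0,4],[1,0,0,0,6],[1,0,0,0,6]]
  ]
}}

```text
clock: 39.45
position: [0.5647, -0.0143, 0.168]
ee_rot: [-0.416, -0.564, -0.426, 0.572]
contact_force: [-0.6, -0.6, 0.4]
width: 0.0233
```

Run:
```python
from h import *; from rig import manip; import cv2
p,d=manip.get_image("scene"); cv2.imwrite("pics/scene12.png",p[...,::-1])
def f(i):
    i=cv2.resize(i[250:330,85:135],None,fx=7,fy=7,interpolation=cv2.INTER_CUBIC); return np.clip(i.astype(float)*1.3,0,255).astype(np.uint8)
cv2.imwrite("pics/foot5.png",np.hstack([f(cv2.imread("pics/scene9.png")),f(p[...,::-1])]))
rep(manip.get_state())
```

```text
t39.50 pos [ 0.5647 -0.0143  0.168 ] F [-1.51  0.03  1.25] M [-0.01  -0.086  0.188] w0.0232 q1 -0.150 q6 0.144
 toolX [-0.017  0.005 -1.   ] toolY yaw -16.89
```

View pics/foot5.png

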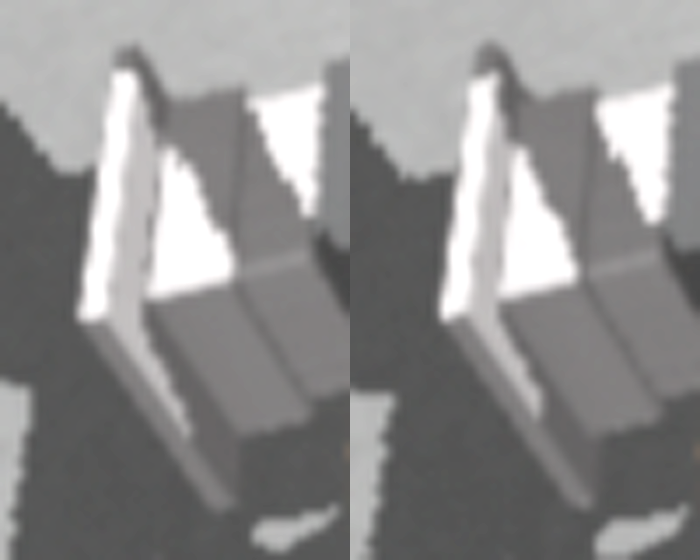

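>>> {"name": "play_rows", "arguments": {
  "plan": [
    [[1,0,0,0,2],[1,0,0,0,4],[1,0,0,0,5],[1,0,0,0,5]]
  ]
}}

```text
clock: 39.9
position: [0.5647, -0.0143, 0.168]
ee_rot: [-0.391, -0.582, -0.401, 0.59]
contact_force: [-1.1, 1.3, 1.6]
width: 0.023
```

Run:
```python
from h import *; from rig import manip
rep(manip.get_state())
```

```text
t39.90 pos [ 0.5647 -0.0143  0.168 ] F [-1.06  1.25  1.59] M [-0.011 -0.068  0.254] w0.0230 q1 -0.150 q6 0.230
 toolX [-0.017  0.005 -1.   ] toolY yaw -21.84
```

>>> {"name": "play_rows", "arguments": {
  "plan": [
    [[1,0,0,0,2],[1,0,0,0,4],[1,0,0,0,5],[1,0,0,0,5]]
  ]
}}

```text
clock: 40.3
position: [0.5648, -0.0141, 0.168]
ee_rot: [-0.367, -0.598, -0.376, 0.606]
contact_force: [-0.5, 0.2, 2.4]
width: 0.0235
```

Run:
```python
from h import *; from rig import manip
rep(manip.get_state())
```

```text
t40.30 pos [ 0.5648 -0.0141  0.168 ] F [-0.49  0.21  2.38] M [ 0.188 -0.049  1.544] w0.0235 q1 -0.150 q6 0.315
 toolX [-0.017  0.005 -1.   ] toolY yaw -26.66
```

The stop is felt: Mz jumped from 0.25 to 1.5 N m. I'll relax it at once.

>>> {"name": "play_rows", "arguments": {
  "plan": [
    [[1,0,0,0,-0.3],[1,0,0,0,-0.3]]
  ]
}}

```text
clock: 40.5
position: [0.5648, -0.0142, 0.168]
ee_rot: [-0.368, -0.596, -0.378, 0.605]
contact_force: [-1.1, 0.0, 0.3]
width: 0.0232
```

Run:
```python
from h import *; from rig import manip; import cv2
p,d=manip.get_image("scene"); cv2.imwrite("pics/scene13.png",p[...,::-1])
def f(i):
    i=cv2.resize(i[250:330,85:135],None,fx=7,fy=7,interpolation=cv2.INTER_CUBIC); return np.clip(i.astype(float)*1.3,0,255).astype(np.uint8)
cv2.imwrite("pics/foot6.png",np.hstack([f(cv2.imread("pics/scene12.png")),f(p[...,::-1])]))
rep(manip.get_state())
```

```text
t40.55 pos [ 0.5648 -0.0142  0.168 ] F [-0.29  0.42  0.14] M [ 0.097 -0.081  1.265] w0.0234 q1 -0.150 q6 0.309
 toolX [-0.017  0.005 -1.   ] toolY yaw -26.32
```

View pics/foot6.png

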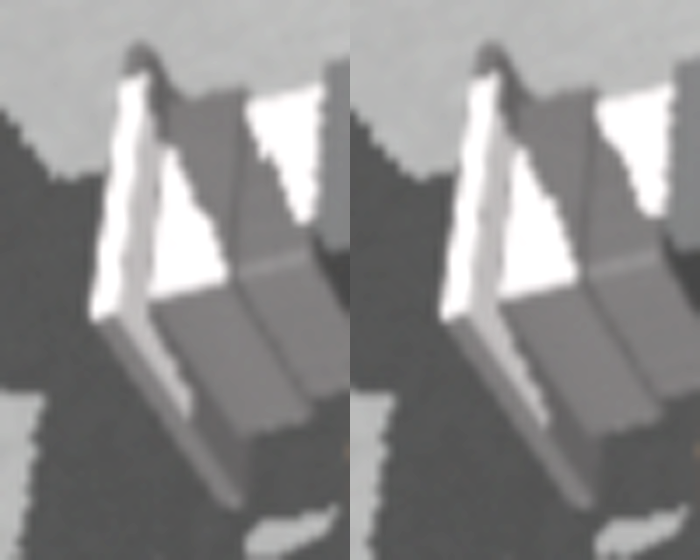

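>>> {"name": "play_rows", "arguments": {
  "plan": [
    [[1,0,0,0,-0.8],[1,0,0,0,-0.8]]
  ]
}}

```text
clock: 40.75
position: [0.5647, -0.0142, 0.168]
ee_rot: [-0.372, -0.594, -0.382, 0.602]
contact_force: [-0.4, 0.3, 0.8]
width: 0.0232
```

Run:
```python
from h import *; from rig import manip
rep(manip.get_state())
```

```text
t40.75 pos [ 0.5647 -0.0142  0.168 ] F [-0.44  0.33  0.78] M [ 0.075 -0.054  0.7  ] w0.0232 q1 -0.150 q6 0.295
 toolX [-0.017  0.005 -1.   ] toolY yaw -25.57
```

>>> {"name": "play_rows", "arguments": {
  "plan": [
    [[0.8,0,0,0,-0.4],[0.7,0,0,0,-0.4],[0.5,0,0,0,-0.4],[0.3,0,0,0,-0.4],[0.3,0,0,0,-0.4],[0.3,-0.02,0,0,-0.4],[0.3,-0.05,0,0,-0.4],[0.3,-0.08,0,0,-0.4],[0.3,-0.12,0,0,-0.4],[0.3,-0.16,0,0,-0.4],[0.3,-0.18,0,0,-0.4],[0.3,-0.18,0,0,-0.4]]
  ]
}}

```text
clock: 41.95
position: [0.5694, -0.0153, 0.3517]
ee_rot: [-0.376, -0.595, -0.382, 0.599]
contact_force: [0.7, 0.6, -1.2]
width: 0.0599
```

Run:
```python
from h import *; from rig import manip; import cv2
p,d=manip.get_image("scene"); cv2.imwrite("pics/scene14.png",p[...,::-1])
cv2.imwrite("pics/scene14c.png",cv2.resize(p[150:340,80:290,::-1],None,fx=3.1,fy=3.1,interpolation=cv2.INTER_CUBIC))
t,d=manip.get_image("top"); cv2.imwrite("pics/top14.png",t[...,::-1])
rep(manip.get_state())
```

```text
t42.05 pos [ 0.5676 -0.0151  0.3475] F [-1.08  0.41 -0.2 ] M [-0.001 -0.019 -0.012] w0.0602 q1 -0.151 q6 0.289
 toolX [-0.018  0.005 -1.   ] toolY yaw -25.18
```

View pics/scene14c.png

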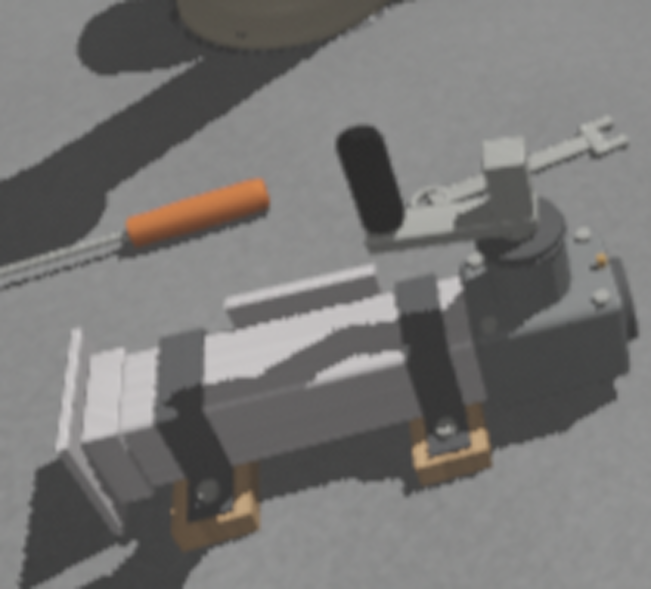

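View pics/top14.png

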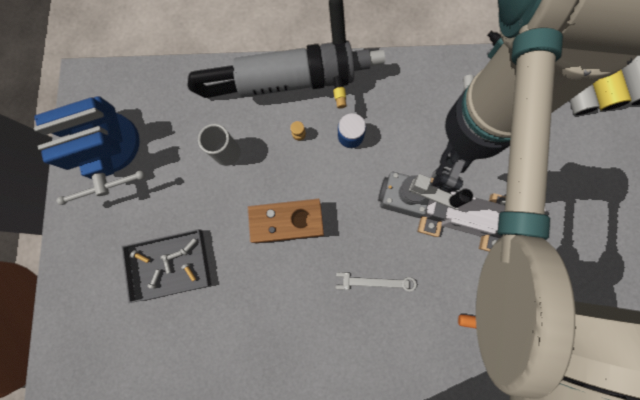

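Run:
```python
from rig import manip
print(manip.sign_off())
```

```text
the job is handed in; nothing more can be done
None
```

The jack leg is wound fully in, and the job was handed in at about 42 s. The crank is standing seated on the drive, released, with the gripper open well above it.

- **Seating:** The socket stopped on the chamfer and I searched for the hex with about 4 to 10 N of press. It then slid down freely to a solid stop at TCP z = 0.1642 m, against 0.1643 m predicted for full seating. The blocked stage measured about 32 mm below the mouth, not the 26 to 28 mm the text gives. I did not find out why.
- **Winding:** I wound clockwise by twisting the spanner head, regripping twice, for about 471° in all (about 10.5 mm of foot travel). Running torque was about 0.2 N m.
- **End stop:** The torque jumped to 1.54 N m, equal to about 20.5 N at the knob, so it just touched the strain limit of about 20 N. I backed it off at once to 0.7 N m and released it.
- **Last checks:** In the last pictures the flange sits on the rim, the foot plate is where I had worked out home to be, and the other tools appear where they were. The wrist force is back near zero, with nothing touched. The cameras alone cannot tell the last few tenths of a millimetre of gap; that rests on the felt stop.

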